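Stow a strainer cassette in the spares drawer

TASK

First pull the upper drawer of the steel cabinet out to its stop. Then take the long strainer cassette out of the draining rack, lay it down flat on the rubber mat and let go of it, and take it again to stow it lying flat in the drawer beside the cassette already stored there, on its right-hand side as you face the drawer from the robot, ends level and pushed up flush along its long side so that no gap is left. Leave the drawer fully out, and leave the short cassette, the lower drawer, the tumbler and the bottle alone.

Things in the scene. Friction and masses are not known exactly. Their poses are not given: they have to be found in the camera images.
- drawer_front (a point): Point of the upper drawer: its inner floor, mid-width, at the foot of the front panel's inner face; 75 above the counter; moves with the drawer. x points to the drawer's back (it slides out along -x), z up. Inside 195 (x) by 228 (y); walls 6 thick, 33 above the floor (front panel 43). With the drawer fully out, what lies at x under 145 is clear of the cabinet.
- cab_front (a point): Point of the fixed stainless cabinet (240 deep x 270 wide x 130 high, two drawers one above the other): foot of its front, mid-width, on the counter. x points from front to back, y to the left seen from the robot, z up.
- cab_drawer0 (a joint): Upper drawer, travel in m: 0 shut, 0.166 at its stop; starts shut or up to 15 mm ajar. It runs with 1 N of friction and light damping and stays where it is left. Over 0.158 counts as out to the stop.
- cab_drawer0_handle (a point): Centre of the upper drawer's handle: level round steel bar 11 thick, 120 long along the cabinet's y, its centre 35 out from the drawer's front and 34 below the cabinet's top; its two feet are 51 either side of the centre, so the middle is free to pinch from above.
- cab_drawer1 (a joint): Lower drawer, travel in m, 0 shut; to be left shut.
- stored: Strainer cassette already lying flat and loose in the upper drawer, up to 25 from its left-hand wall (cabinet +y): steel frame with cross bars, 110 (its x, which lies along the cabinet's x) x 60 (y) x 28 (z), about 0.3 kg. Origin at its centre.
- rack: Grey plastic draining rack fixed on the counter, base 150 (x) x 190 (y) x 8 thick. Two slots run along its x at y = -45 and y = +45, each between two ribs 33 apart inside that rise 28 above the counter. Origin: centre of its underside.
- cassette: The long strainer cassette to be stowed, loose, same make as the stored one: 110 (its x) x 28 thick (its y) x 60 wide (its z), about 0.3 kg. It starts standing on a long edge in one of the rack's slots, its z up and its x along the rack's x, the lower edge 8 and the top edge 68 above the counter. Origin at its centre. Both faces and both ends are alike: it may lie either way up.
- short_cassette: A shorter cassette, 70 (x) x 28 (y) x 60 (z), standing in the rack's other slot; to be left there. Origin at its centre.
- mat: Flat black rubber mat fixed on the counter, 170 (x) x 150 (y) x 4 thick, grips well. Origin: centre of its underside; z up. A cassette stood on its long edge there stays up by itself and topples over flat if its top is pushed sideways some 25.
- tumbler: Grey plastic tumbler, 72 across, 100 high, standing on the counter; bystander. Origin: centre of its underside.
- bottle: White bottle, 68 across, 170 high, standing on the counter; bystander. Origin: centre of its underside.
Things that resemble listed ones, but are neither listed nor needed, are in the scene too. Leave any green or yellow look-alike of the cassette alone.

How it is judged:
By the outcome, as a careful person would: the job done as asked, in the order asked, and still so for the second after the job is handed in, with the robot touching nothing.
It also fails if it takes over 72 s, if anything falls off the work surface, if the arm or the gripper's body presses on something with over 40 N, if the wrist force passes 120 N, or if a joint passes its speed limit or range.

ROBOT

A 7-joint arm with a two-finger parallel gripper is mounted at the origin on the work surface. World frame = base frame: x ahead of the robot, y to its left, z up, the work surface at z = 0. Lengths are in m, angles in rad, forces in N, time in s.
With the tool pointing down it reaches from about 0.4 to 0.85 m from the base axis. Payload 4.5 kg.
Tool frame: the origin (TCP) lies midway between the tips of the shut fingers; the grasp point (between the pads) lies 19 mm behind it (arm.hold_point_z is the z of the grasp point in the tool frame, in m); z points along the fingers, x is the direction in which the jaws open and shut, and the axes are right-handed (so a half turn about z gives the same grasp; the last joint's range is limited). The gripper opens to 85 mm and grips with 20 to 120 N. Pads are 22 mm wide; open, the fingers measure 114 mm over their backs; the gripper's body (76 mm by 85 mm) begins 54 mm behind the grasp point. The pads swing forward as they close: fully open they stand 13 mm farther back than shut.
Start: joints at [-1.181, 0.689, -0.195, 1.565, 0.157, 0.902, -0.215], TCP at [0.218, 0.586, 0.231] pointing down, gripper open.
Joint ranges: [-3.01, 3.01], [-0.46, 2.08], [-1.47, 1.51], [0.13, 2.56], [-1, 4.14], [0.04, 2.09], [-2.66, 2.66]. Speed limits (rad/s): [2.57, 2.57, 3.14, 3.14, 3.14, 3.14, 3.14].

INTERFACE

Orientations are given as a unit quaternion [w, x, y, z].
In Python, from plant import arm gives the robot as it stands.
- The arm moves only by the tool step_arm, never from a script. Its argument "targets" is a list of rows, each a list of 6 numbers: the shift along the tool's x, y, z as a fraction of full scale, then the turn, a rotation vector about the tool's x, y, z as a fraction of full scale. In form: [[dx, dy, dz, rx, ry, rz], ...]. A call has exactly 8 rows; each row shifts and turns the pose as measured when the row begins, along the tool's axes as they then stand; what a row does not reach is not made up. Full scale, the value 1, is 0.05 m for a shift and 5 degrees for a turn. A row lasts 1/10 s, in which the tool goes at most 50 mm and 8.59 degrees, less where a joint would pass 70% of its speed; a pose out of reach is approached as far as the arm can. A call with a number of a shift or a turn outside -1 to 1 is refused whole. A call with a gripper value outside its range is refused whole. "hand" is the opening, from 0 (shut) to 1 (fully open), set as the call begins (left out, the last holds). The fingers move at their own pace and stop on an object; the grip force is fixed at half the most. Time passes only in rows, so rows that do not move let the fingers close, or fill a call up. It gives the time, the measured TCP pose, the force and the opening at its end, in the units of the state.
- arm.observe(): the state, without advancing time (a new reading comes with each control period).
- arm.read_camera(name): name is "scene" or "top" or "wrist"; returns a dict with "pixels" (420x560x3 uint8, blue, green, red), "depth" (420x560 float32, m along the optical axis (not along the pixel's ray), 0 where there is no reading), "K" (3x3 intrinsics, pixels), "distortion" ([k1, k2, p1, p2, k3] as OpenCV has them; the pictures are not rectified), "xyz" and "orientation" of the camera in the world. Camera axes: x right, y up, looking along -z (the intrinsics and any distortion apply to the point x, -y, -z); pixel columns grow to the right and rows downward; lengths in m; the calibration is good to about 2 mm. A picture is of the moment at which its call begins.
- arm.job_done(): hands the job in, once; it reports no verdict.
Trained networks look in the newest picture that a camera, given by its name, has taken for a name from the list of things; names that differ only in an ending like _2 or _b are one class to them, and where a whole thing is asked for, a point or a joint stands for the part that bears it (a point fixed in the world has none). Each returns a list of dicts, best first, with "p" (0 to 1); they miss things now and then, are a little off and sometimes report something else, mostly with a low value. They report only what shows in the picture. A call takes as long as a camera call. They do not tell look-alikes from the thing itself.
- arm.boxes_of(target, camera): "extent" ([left, top, right, bottom] in pixels, round what is visible of it).
The state is a dict: "time": time; "qpos": joint angles; "dq": joint speeds; "tau": joint torques, N m; "ee_pos": TCP position; "orientation": TCP orientation; "contact_force": force on the tool from outside, world axes, zero at the start; "torque": the same for the moment, N m; "finger_gap": opening from 0.0 (shut) to 1.0 (fully open).
Only numpy, scipy, OpenCV 4.12 (cv2) and the standard library are available. Lean on these libraries where they do the work, as an engineer would, in place of code of your own. Each camera call takes 0.05 s, during which the arm holds its last target. There are 200 camera calls.

## Working session

There is one attempt and no reset: what is moved stays moved. The work goes in short steps, Python scripts to look and compute and a tool call to move; the robot and the scene stay as the last step left them, time stands still between calls to the robot, and variables do not carry over. Pictures are saved under pics/ and viewed, about 8 in all and at most 12, crops included, and the job is handed in when it is done.

Besides the shell and the picture viewer there is one more tool, called after "Request:" as a command line: name --pt "numbers of a row" for each row, then --argument value for the rest. step_arm: Moves the arm, as the interface text tells. Its arguments: {"type":"object","properties":{"targets":{"type":"array","items":{"type":"array","items":{"type":"number","minimum":-1,"maximum":1}}},"hand":{"type":"number"}},"required":["targets"]}

```bash
ls; mkdir -p pics
cat > h.py <<'E'
import numpy as np, cv2
from scipy.spatial.transform import Rotation as R
from plant import arm
def rot(q): return R.from_quat([q[1],q[2],q[3],q[0]]).as_matrix()
def cloud(c):
    "world xyz per pixel"
    h,w=c["depth"].shape; K=np.array(c["K"]);D=np.array(c["distortion"],float)
    u,v=np.meshgrid(np.arange(w),np.arange(h))
    p=cv2.undistortPoints(np.stack([u,v],-1).reshape(-1,1,2).astype(np.float64),K,D).reshape(h,w,2)
    d=c["depth"]
    P=np.stack([p[...,0]*d,-p[...,1]*d,-d],-1)
    W=P@rot(c["orientation"]).T+np.array(c["xyz"])
    W[d==0]=np.nan
    return W
def st():
    s=arm.observe(); print("t",round(s["time"],2),"pos",np.round(s["ee_pos"],4),"F",np.round(s["contact_force"],1),"gap",round(s["finger_gap"],3)); print(np.round(rot(s["orientation"]),3).tolist(),"q",np.round(s["qpos"],2)); return s
def snap(n,f):
    c=arm.read_camera(n); cv2.imwrite("pics/"+f,c["pixels"]); np.savez("pics/"+f[:-4]+".npz",W=cloud(c),px=c["pixels"]); return c
E
python3 - <<'E'
from h import *
st(); print(arm.hold_point_z)
a=snap("scene","s0.png");
names=["cab_drawer0_handle","cab_drawer0","stored","rack","cassette","short_cassette","mat","tumbler","bottle"]
def bx(cam,W):
  for n in names:
    for b in arm.boxes_of(n,cam)[:4]:
        e=b["extent"]; l,t,r,bo=[int(round(x)) for x in e]
        w=W[max(t,0):bo,max(l,0):r].reshape(-1,3)
        print(cam,n,round(b["p"],2),[l,t,r,bo],np.round(np.nanmedian(w,0),3) if len(w) else '')
bx("scene",cloud(a))
b=snap("top","t0.png"); bx("top",cloud(b))
cv2.imwrite("pics/both.png",cv2.resize(np.vstack([a["pixels"],b["pixels"]]),None,fx=.71,fy=.71))
print(a["xyz"],b["xyz"],b["K"])
E
```

```text
pics
t 0.0 pos [0.2175 0.5852 0.2304] F [-0.5 -0.1  0.2] gap 0.999
[[0.348, 0.937, -0.001], [0.937, -0.348, -0.002], [-0.002, 0.0, -1.0]] q [-1.18  0.69 -0.19  1.57  0.16  0.9  -0.22]
-0.0187
scene cab_drawer0_handle 0.73 [348, 158, 377, 225] [0.623 0.158 0.092]
scene cab_drawer0 0.89 [346, 158, 372, 224] [0.605 0.184 0.045]
scene cab_drawer0 0.55 [346, 186, 361, 243] [0.625 0.114 0.001]
scene rack 0.72 [120, 252, 230, 332] [ 0.445 -0.344  0.008]
scene cassette 0.95 [83, 239, 119, 288] [ 0.242 -0.395  0.015]
scene cassette 0.74 [217, 198, 251, 235] [ 0.385 -0.069  0.022]
scene cassette 0.7 [134, 269, 173, 318] [ 0.418 -0.391  0.027]
scene short_cassette 0.66 [172, 251, 205, 288] [ 0.426 -0.298  0.028]
scene mat 0.62 [258, 257, 355, 332] [ 0.696 -0.169  0.003]
scene tumbler 0.88 [182, 305, 221, 369] [ 0.599 -0.412  0.057]
scene bottle 0.56 [258, 291, 295, 372] [ 0.726 -0.345  0.085]
top cab_drawer0_handle 0.57 [126, 122, 235, 176] [0.641 0.174 0.104]
top cab_drawer0 0.84 [123, 124, 238, 174] [0.641 0.174 0.103]
top cab_drawer0 0.8 [139, 135, 240, 178] [0.628 0.158 0.05 ]
top rack 0.95 [351, 205, 432, 280] [ 0.423 -0.338  0.008]
top cassette 0.82 [401, 218, 426, 271] [ 0.417 -0.377  0.043]
top cassette 0.8 [395, 298, 443, 341] [ 0.239 -0.394  0.002]
top cassette 0.64 [262, 252, 307, 270] [ 0.379 -0.072  0.058]
top mat 0.67 [285, 117, 348, 184] [ 0.659 -0.154  0.003]
top tumbler 0.85 [404, 148, 445, 187] [ 0.605 -0.421  0.024]
top tumbler 0.53 [124, 124, 238, 171] [0.644 0.172 0.107]
top bottle 0.96 [374, 100, 408, 140] [ 0.706 -0.323  0.094]
[ 0.99265414 -0.6680363   0.653079  ] [ 0.37621306 -0.06232014  0.98039621] [[393.60962258   0.         272.60500245]
 [  0.         393.60962258 202.93773153]
 [  0.           0.           1.        ]]
```

View pics/t0.png

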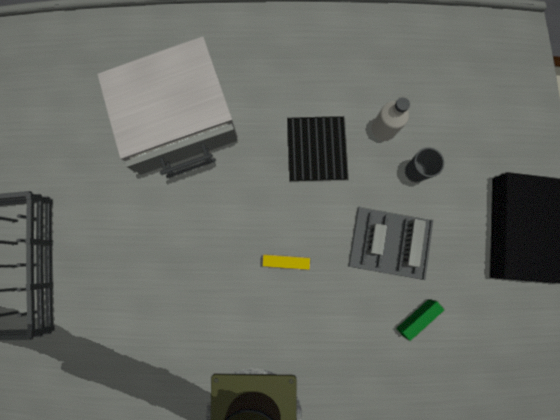

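View pics/s0.png

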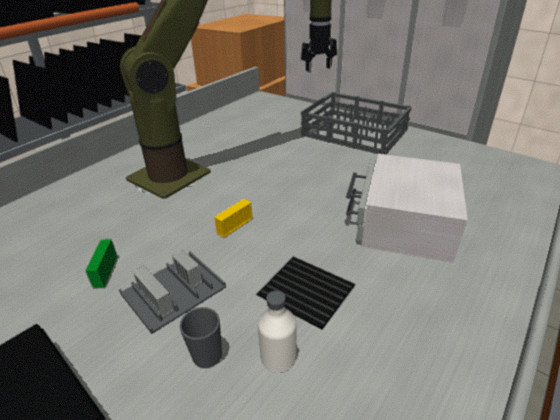

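Top view: white long cassette at (414,244) in the rack's right slot, short one at (378,240); the look-alikes are yellow (286,262) and green (420,320). I choose the long white one; cabinet is at (165,95), its handle at (190,165), mat at (318,149).

```bash
cat >> h.py <<'E'
def rect(pts):
    "min area rect of xy points: centre, (long,short), yaw of long side"
    (c,s,a)=cv2.minAreaRect((pts*1000).astype(np.float32)); b=cv2.boxPoints((c,s,a))
    e=[b[1]-b[0],b[2]-b[1]]; l=max(e,key=np.linalg.norm)
    y=np.degrees(np.arctan2(l[1],l[0])); return np.round(c,1),np.round(sorted(s)[::-1],1),round((y+90)%180-90,1)
E
python3 - <<'E'
from h import *
W=np.load("pics/t0.npz")["W"]; z=W[...,2]
def reg(l,t,r,b,z0,z1,q=None):
    m=np.zeros(z.shape,bool); m[t:b,l:r]=1; m&=(z>z0)&(z<z1)
    n,lab,stt,_=cv2.connectedComponentsWithStats(m.astype(np.uint8))
    k=1+np.argmax(stt[1:,4]); p=W[lab==k]; print(rect(p[:,:2]),len(p),"z",np.round(np.median(p[:,2]),4))
    return p
print("cab");reg(80,30,250,180,.12,.14)
print("handle");reg(150,140,225,190,.08,.112)
print("cass");reg(396,210,435,275,.058,.08)
print("short");reg(362,210,392,275,.058,.08)
print("rack");reg(340,195,440,290,.004,.035)
print("mat");reg(275,105,360,195,.002,.01)
S=np.load("pics/s0.npz")["W"]; zs=S[...,2]
for n,(l,t,r,b,a,c) in dict(cab=(340,140,480,260,.12,.14),handle=(335,165,368,235,.085,.112),cass=(120,255,180,325,.06,.08),mat=(250,250,360,330,.002,.01)).items():
    z=zs;W=S; print(n); reg(l,t,r,b,a,c)
px=np.load("pics/t0.npz")["px"]
cv2.imwrite("pics/crop.png",np.hstack([cv2.resize(px[195:290,340:450],None,fx=3.5,fy=3.5,interpolation=2),cv2.resize(px[115:210,120:230],None,fx=3.5,fy=3.5,interpolation=2)]))
E
```

```text
cab
(array([756. , 213.5]), array([272.6, 227.4]), np.float32(-70.2)) 10233 z 0.1294
handle
(array([613.9, 160.8]), array([168.9,  43.2]), np.float32(-70.7)) 632 z 0.0985
cass
(array([ 420.6, -381.6]), array([109.6,  28.5]), np.float32(-10.5)) 564 z 0.0675
short
(array([ 429. , -292.2]), array([70.6, 29.7]), np.float32(-9.8)) 388 z 0.0674
rack
(array([ 422.2, -337.8]), array([191.1, 152.2]), np.float32(79.8)) 3443 z 0.0087
mat
(array([ 665.8, -157.1]), array([177.4, 158.7]), np.float32(0.9)) 3091 z 0.004
cab
(array([754.9, 213.4]), array([277.7, 226.4]), np.float32(-70.3)) 5312 z 0.13
handle
(array([611.2, 157.8]), array([125.3,  37.7]), np.float32(-70.4)) 162 z 0.0987
cass
(array([ 418.5, -382. ]), array([113.2,  29.5]), np.float32(-10.4)) 559 z 0.068
mat
(array([ 665.7, -156.7]), array([172.2, 152.4]), np.float32(1.3)) 3291 z 0.0041
```

View pics/crop.png

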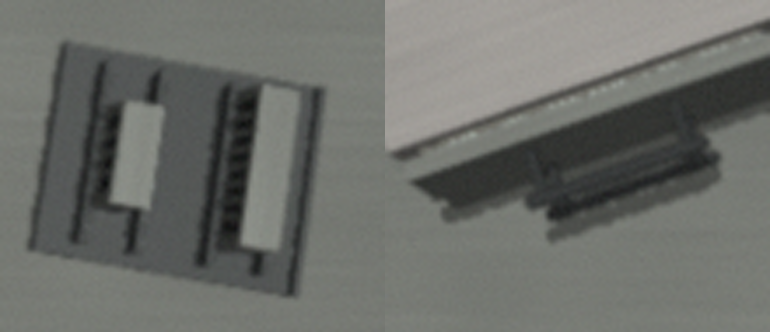

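```bash
cat >> h.py <<'E'
yaw=np.radians(19.75); C0=np.array([.7555,.2135])
EX=np.array([np.cos(yaw),np.sin(yaw)]); EY=np.array([-EX[1],EX[0]])
def cab(W): d=W[...,:2]-C0; return np.stack([d@EX,d@EY,W[...,2]],-1)
E
python3 - <<'E'
from h import *
for f in("t0","s0"):
    P=cab(np.load(f"pics/{f}.npz")["W"]).reshape(-1,3); P=P[(P[:,0]>-.25)&(P[:,0]<.2)&(abs(P[:,1])<.2)]
    for z0,z1 in((.125,.135),(.102,.125),(.09,.104),(.07,.09)):
        q=P[(P[:,2]>z0)&(P[:,2]<z1)&(P[:,0]<-.09)]
        print(f,z0,"x hist",[(round(b,3),int(n)) for n,b in zip(*np.histogram(q[:,0],np.arange(-.2,-.09,.005))) if n])
    b=P[(P[:,2]>.085)&(P[:,2]<.106)&(P[:,0]<-.148)]
    print(f,"bar y",np.round(np.percentile(b[:,1],[0,2,50,98,100]),4),"x",np.round(np.percentile(b[:,0],[0,5,50,95]),4),"z",np.round(np.percentile(b[:,2],[5,50,95]),4))
print(C0,EX,EY)
E
```

```text
t0 0.125 x hist [(np.float64(-0.115), 165), (np.float64(-0.11), 238), (np.float64(-0.105), 237), (np.float64(-0.1), 249), (np.float64(-0.095), 234)]
t0 0.102 x hist [(np.float64(-0.17), 15), (np.float64(-0.165), 3), (np.float64(-0.145), 1), (np.float64(-0.14), 1), (np.float64(-0.135), 262), (np.float64(-0.13), 262), (np.float64(-0.125), 234), (np.float64(-0.12), 169), (np.float64(-0.115), 268), (np.float64(-0.11), 35)]
t0 0.09 x hist [(np.float64(-0.175), 74), (np.float64(-0.17), 122), (np.float64(-0.165), 65), (np.float64(-0.16), 16), (np.float64(-0.155), 13), (np.float64(-0.15), 15), (np.float64(-0.145), 13), (np.float64(-0.14), 14), (np.float64(-0.135), 219), (np.float64(-0.13), 17), (np.float64(-0.115), 4), (np.float64(-0.11), 3), (np.float64(-0.105), 1)]
t0 0.07 x hist [(np.float64(-0.135), 276), (np.float64(-0.13), 12), (np.float64(-0.115), 4), (np.float64(-0.1), 54), (np.float64(-0.095), 19)]
t0 bar y [-0.064  -0.0607 -0.0002  0.0599  0.0639] x [-0.1728 -0.1719 -0.1669 -0.1533] z [0.0952 0.099  0.1022]
s0 0.125 x hist [(np.float64(-0.115), 80), (np.float64(-0.11), 106), (np.fl
[... 538 characters left out ...]
, (np.float64(-0.145), 11), (np.float64(-0.14), 12), (np.float64(-0.135), 7), (np.float64(-0.13), 11), (np.float64(-0.125), 9), (np.float64(-0.12), 10), (np.float64(-0.115), 9), (np.float64(-0.11), 10), (np.float64(-0.105), 12), (np.float64(-0.1), 11), (np.float64(-0.095), 11)]
s0 0.07 x hist [(np.float64(-0.135), 8), (np.float64(-0.13), 15), (np.float64(-0.125), 14), (np.float64(-0.12), 16), (np.float64(-0.115), 11), (np.float64(-0.11), 13), (np.float64(-0.105), 15), (np.float64(-0.1), 15), (np.float64(-0.095), 13)]
s0 bar y [-0.0663 -0.0638 -0.0083  0.0557  0.059 ] x [-0.1734 -0.1715 -0.1654 -0.1512] z [0.094  0.099  0.1019]
[0.7555 0.2135] [0.94117602 0.33791672] [-0.33791672  0.94117602]
```

```bash
cat >> h.py <<'E'
import json
def plan(goal,yawdeg=None,n=8,Rg=None,split=None):
    "rows (tool frame fractions) from the measured pose to TCP goal, tool z down with tool x at yawdeg (nearest half turn), or rotation Rg"
    s=arm.observe(); p=np.array(s["ee_pos"]); A=rot(s["orientation"]); goal=np.array(goal,float)
    if Rg is None:
        if yawdeg is None: yawdeg=np.degrees(np.arctan2(A[1,0],A[0,0]))
        c=[]
        for k in(0,180):
            a=np.radians(yawdeg+k); x=np.array([np.cos(a),np.sin(a),0]); z=np.array([0,0,-1.])
            B=np.stack([x,np.cross(z,x),z],1); c.append((np.linalg.norm(R.from_matrix(A.T@B).as_rotvec()),B))
        Rg=min(c,key=lambda t:t[0])[1]
    rv=R.from_matrix(A.T@Rg).as_rotvec(); rows=[]
    for i in range(n):
        Ai=A@R.from_rotvec(rv*i/n).as_matrix()
        rows.append([round(float(v),3)+0. for v in np.r_[Ai.T@(goal-p)/n/.05, np.degrees(rv)/n/5]])
    print("from",np.round(p,4),"turn deg",np.round(np.degrees(rv),1),"F",np.round(s["contact_force"],1),"gap",round(s["finger_gap"],3),"t",round(s["time"],2),"q",np.round(s["qpos"],2))
    for i in range(0,n,8): print(json.dumps(rows[i:i+8]))
def cw(x,y): return C0+x*EX+y*EY
E
python3 -c "
from h import *
print(cw(-.168,0)); plan([*cw(-.168,0),.2],19.75,16)"
```

```text
[0.59738243 0.15672999]
from [0.2177 0.5859 0.2313] turn deg [-0.  -0.  49.9] F [ 0.4 -0.6 -0.3] gap 0.998 t 1.0 q [-1.18  0.69 -0.19  1.57  0.16  0.9  -0.22]
[[-0.338, 0.632, 0.039, 0.0, 0.0, 0.623], [-0.303, 0.649, 0.039, 0.0, 0.0, 0.623], [-0.267, 0.665, 0.039, 0.0, 0.0, 0.623], [-0.23, 0.678, 0.039, 0.0, 0.0, 0.623], [-0.193, 0.69, 0.039, 0.0, 0.0, 0.623], [-0.155, 0.699, 0.039, 0.0, 0.0, 0.623], [-0.117, 0.707, 0.039, 0.0, 0.0, 0.623], [-0.079, 0.712, 0.039, 0.0, 0.0, 0.623]]
[[-0.04, 0.715, 0.039, 0.0, 0.0, 0.623], [-0.001, 0.716, 0.039, 0.0, 0.0, 0.623], [0.038, 0.715, 0.039, 0.0, 0.0, 0.623], [0.077, 0.712, 0.039, 0.0, 0.0, 0.623], [0.116, 0.707, 0.039, 0.0, 0.0, 0.623], [0.154, 0.7, 0.039, 0.0, 0.0, 0.623], [0.192, 0.69, 0.039, 0.0, 0.0, 0.623], [0.229, 0.679, 0.039, 0.0, 0.0, 0.623]]
```

Request:
step_arm --pt "-0.34 0.63 0.04 0 0 0.62" --pt "-0.3 0.65 0.04 0 0 0.62" --pt "-0.27 0.66 0.04 0 0 0.62" --pt "-0.23 0.68 0.04 0 0 0.62" --pt "-0.19 0.69 0.04 0 0 0.62" --pt "-0.16 0.7 0.04 0 0 0.62" --pt "-0.12 0.71 0.04 0 0 0.62" --pt "-0.08 0.71 0.04 0 0 0.62" --hand 0.37

```text
time: 1.8
ee_pos: [0.4074, 0.3709, 0.214]
orientation: [-0.005, 0.925, 0.38, 0.001]
contact_force: [0.9, 0.2, 1.4]
finger_gap: 0.369
```

Request:
step_arm --pt "-0.04 0.71 0.04 0 0 0.62" --pt "0 0.72 0.04 0 0 0.62" --pt "0.04 0.71 0.04 0 0 0.62" --pt "0.08 0.71 0.04 0 0 0.62" --pt "0.12 0.71 0.04 0 0 0.62" --pt "0.15 0.7 0.04 0 0 0.62" --pt "0.19 0.69 0.04 0 0 0.62" --pt "0.23 0.68 0.04 0 0 0.62"

```text
time: 2.6
ee_pos: [0.6035, 0.1467, 0.196]
orientation: [-0.006, 0.987, 0.164, 0.001]
contact_force: [0.6, 1.7, -0.3]
finger_gap: 0.373
```

```bash
python3 -c "
from h import *
plan([*cw(-.168,0),.2],19.75,2);plan([*cw(-.168,0),.077],19.75,8)"
```

```text
from [0.6035 0.1467 0.196 ] turn deg [-0.6 -0.2 -0.9] F [ 0.6  1.7 -0.3] gap 0.373 t 2.6 q [-0.29  0.72 -0.02  1.62  0.    0.79  0.02]
[[-0.025, -0.115, -0.039, -0.065, -0.023, -0.092], [-0.024, -0.115, -0.039, -0.065, -0.023, -0.092]]
from [0.6035 0.1467 0.196 ] turn deg [-0.6 -0.2 -0.9] F [ 0.6  1.7 -0.3] gap 0.373 t 2.6 q [-0.29  0.72 -0.02  1.62  0.    0.79  0.02]
[[-0.007, -0.025, 0.298, -0.016, -0.006, -0.023], [-0.007, -0.026, 0.298, -0.016, -0.006, -0.023], [-0.007, -0.026, 0.298, -0.016, -0.006, -0.023], [-0.007, -0.027, 0.298, -0.016, -0.006, -0.023], [-0.007, -0.027, 0.298, -0.016, -0.006, -0.023], [-0.006, -0.027, 0.298, -0.016, -0.006, -0.023], [-0.006, -0.028, 0.298, -0.016, -0.006, -0.023], [-0.006, -0.028, 0.298, -0.016, -0.006, -0.023]]
```

Request:
step_arm --pt "-0.05 -0.23 0 -0.12 -0.04 -0.18" --pt "0 0 0.3 0 0 0" --pt "0 0 0.4 0 0 0" --pt "0 0 0.4 0 0 0" --pt "0 0 0.4 0 0 0" --pt "0 0 0.3 0 0 0" --pt "0 0 0 0 0 0" --pt "0 0 0 0 0 0"

```text
time: 3.4
ee_pos: [0.6039, 0.1492, 0.1041]
orientation: [0.002, 0.986, 0.166, 0.004]
contact_force: [0.0, 0.5, 0.5]
finger_gap: 0.369
```

```bash
python3 -c "
from h import *
plan([*cw(-.168,0),.077],19.75,2)"
```

```text
from [0.6039 0.1492 0.1041] turn deg [ 0.3 -0.4 -0.7] F [0.  0.5 0.5] gap 0.369 t 3.4 q [-0.31  0.84 -0.01  1.69  0.02  0.6  -0.01]
[[-0.038, -0.094, 0.27, 0.033, -0.037, -0.069], [-0.037, -0.093, 0.271, 0.033, -0.037, -0.069]]
```

Request:
step_arm --pt "-0.06 -0.14 0 0.05 -0.07 -0.12" --pt "-0.02 -0.05 0 0 0 0" --pt "0 0 0.2 0 0 0" --pt "0 0 0.2 0 0 0" --pt "0 0 0.15 0 0 0" --pt "0 0 0 0 0 0" --pt "0 0 0 0 0 0" --pt "0 0 0 0 0 0"

```text
time: 4.2
ee_pos: [0.5978, 0.1585, 0.0767]
orientation: [0.0, 0.985, 0.171, 0.002]
contact_force: [0.1, 0.7, -0.7]
finger_gap: 0.366
```

```bash
python3 -c "
from h import *
plan([*cw(-.168,0),.077],19.75,2)"
```

```text
from [0.5978 0.1585 0.0767] turn deg [ 0.1 -0.2 -0. ] F [ 0.1  0.7 -0.7] gap 0.366 t 4.2 q [-0.33  0.88 -0.01  1.71  0.02  0.55 -0.01]
[[-0.01, 0.015, -0.003, 0.006, -0.023, 0.0], [-0.01, 0.015, -0.003, 0.006, -0.023, 0.0]]
```

Aligned; close, then pull along tool −x.

Request:
step_arm --pt "0 0 0 0 0 0" --pt "0 0 0 0 0 0" --pt "0 0 0 0 0 0" --pt "0 0 0 0 0 0" --pt "0 0 0 0 0 0" --pt "0 0 0 0 0 0" --pt "0 0 0 0 0 0" --pt "0 0 0 0 0 0" --hand 0

```text
time: 5.0
ee_pos: [0.5981, 0.1584, 0.077]
orientation: [0.0, 0.985, 0.171, 0.002]
contact_force: [0.4, 0.5, -1.2]
finger_gap: 0.105
```

Request:
step_arm --pt "-0.2 0 0 0 0 0" --pt "-0.35 0 0 0 0 0" --pt "-0.4 0 0 0 0 0" --pt "-0.4 0 0 0 0 0" --pt "-0.4 0 0 0 0 0" --pt "-0.4 0 0 0 0 0" --pt "-0.4 0 0 0 0 0" --pt "-0.2 0 0 0 0 0"

```text
time: 5.8
ee_pos: [0.4753, 0.1147, 0.077]
orientation: [-0.002, 0.985, 0.171, 0.014]
contact_force: [0.5, 0.0, -3.0]
finger_gap: 0.102
```

```bash
python3 -c "
from h import *
s=st(); print(cab(np.array(s['ee_pos'])))"
```

```text
t 5.8 pos [0.4753 0.1147 0.077 ] F [ 0.5  0.  -3. ] gap 0.102
[[0.941, 0.338, 0.027], [0.337, -0.941, 0.009], [0.028, 0.001, -1.0]] q [-0.33  0.78 -0.01  2.12  0.03  0.21 -0.02]
[-0.29713837  0.00173524  0.07699817]
```

Request:
step_arm --pt "-0.15 0 0 0 0.1 0" --pt "-0.15 0 0 0 0.1 0" --pt "-0.15 0 0 0 0 0" --pt "-0.12 0 0 0 0 0" --pt "-0.12 0 0 0 0 0" --pt "-0.12 0 0 0 0 0" --pt "-0.12 0 0 0 0 0" --pt "-0.12 0 0 0 0 0"

```text
time: 6.6
ee_pos: [0.4464, 0.1045, 0.0774]
orientation: [-0.007, 0.984, 0.172, 0.037]
contact_force: [12.5, 4.6, -41.0]
finger_gap: 0.101
```

```bash
python3 -c "
from h import *
s=st(); print(cab(np.array(s['ee_pos'])))"
```

```text
t 6.6 pos [0.4464 0.1045 0.0774] F [ 12.5   4.6 -41. ] gap 0.101
[[0.938, 0.338, 0.07], [0.337, -0.941, 0.026], [0.075, -0.0, -0.997]] q [-0.32  0.77 -0.01  2.26  0.13  0.04 -0.11]
[-0.32776088  0.00187661  0.07739298]
```

Request:
step_arm --pt "0.02 0 0 0 -0.2 0" --pt "0.02 0 0 0 -0.2 0" --pt "0 0 0 0 0 0" --pt "0 0 0 0 0 0" --pt "0 0 0 0 0 0" --pt "0 0 0 0 0 0" --pt "0 0 0 0 0 0" --pt "0 0 0 0 0 0" --hand 0.37

```text
time: 7.4
ee_pos: [0.4466, 0.1043, 0.0757]
orientation: [-0.003, 0.985, 0.172, 0.017]
contact_force: [-0.4, -0.3, -0.2]
finger_gap: 0.371
```

Request:
step_arm --pt "0 0 -0.2 0 0 0" --pt "0 0 -0.4 0 0 0" --pt "0 0 -0.6 0 0 0" --pt "0 0 -0.6 0 0 0" --pt "0 0 -0.6 0 0 0" --pt "0 -0.5 -0.6 0 0 0" --pt "0 -0.8 -0.2 0 0 0" --pt "0 -0.8 0 0 0 0"

```text
time: 8.2
ee_pos: [0.4059, 0.1972, 0.2462]
orientation: [-0.002, 0.986, 0.165, 0.018]
contact_force: [1.5, 0.8, -0.5]
finger_gap: 0.37
```

Run:
```python
from h import *
s=st(); snap("top","t1.png"); snap("scene","s1.png")
for f in("t1","s1"):
    P=cab(np.load(f"pics/{f}.npz")["W"]).reshape(-1,3); P=P[(P[:,0]>-.4)&(P[:,0]<.2)&(abs(P[:,1])<.2)]
    q=P[(P[:,2]>.111)&(P[:,2]<.125)]
    print(f,"panel top x",[(round(float(b),4),int(n)) for n,b in zip(*np.histogram(q[:,0],np.arange(-.32,-.1,.004))) if n])
    q=P[(P[:,2]>.094)&(P[:,2]<.103)&(P[:,0]<-.31)&(abs(P[:,1])<.07)]
    if len(q):print(f,"bar x",np.round(np.percentile(q[:,0],[0,2,5,50]),4))
c=np.vstack([np.load("pics/t1.npz")["px"]])
```

```text
t 8.2 pos [0.4059 0.1972 0.2462] F [ 1.5  0.8 -0.5] gap 0.37
[[0.945, 0.325, 0.035], [0.325, -0.946, 0.01], [0.036, 0.002, -0.999]] q [-0.52  0.43 -0.07  2.08  0.07  0.6  -0.3 ]
t1 panel top x [(-0.292, 211), (-0.288, 202), (-0.284, 209), (-0.28, 181), (-0.276, 6), (-0.272, 1), (-0.244, 1), (-0.152, 1), (-0.116, 33), (-0.112, 118)]
t1 bar x [-0.3319 -0.3314 -0.3312 -0.326 ]
s1 panel top x [(-0.296, 2), (-0.292, 61), (-0.288, 77), (-0.284, 77), (-0.28, 89), (-0.276, 1), (-0.116, 4), (-0.112, 8), (-0.108, 6)]
s1 bar x [-0.3317 -0.3311 -0.3305 -0.3247]
```

View pics/t1.png

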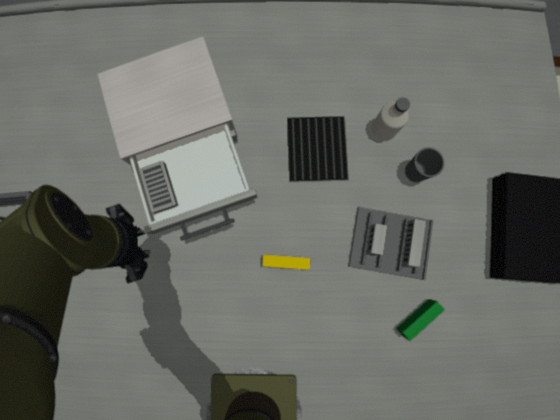

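Top view: drawer open at (190,180), stored cassette inside at its left (158,187). I'll confirm the stop by pushing the panel from inside.

```bash
python3 -c "
from h import *
plan([*cw(-.245,-.03),.17],19.75,6)"
```

```text
from [0.4038 0.2026 0.2454] turn deg [-0.1 -2.  -0.1] F [ 0.4 -0.5 -0.3] gap 0.373 t 8.3 q [-0.52  0.43 -0.07  2.08  0.07  0.59 -0.3 ]
[[0.291, 0.462, 0.261, -0.002, -0.068, -0.003], [0.292, 0.462, 0.259, -0.002, -0.068, -0.003], [0.293, 0.462, 0.258, -0.002, -0.068, -0.003], [0.295, 0.462, 0.256, -0.002, -0.068, -0.003], [0.296, 0.462, 0.255, -0.002, -0.068, -0.003], [0.298, 0.462, 0.253, -0.002, -0.068, -0.003]]
```

Request:
step_arm --pt "0.29 0.46 0.26 0 -0.07 0" --pt "0.29 0.46 0.26 0 -0.07 0" --pt "0.29 0.46 0.26 0 -0.07 0" --pt "0.29 0.46 0.26 0 -0.07 0" --pt "0.29 0.46 0.26 0 -0.07 0" --pt "0.2 0.35 0.2 0 -0.07 0" --pt "0 0 0 0 0 0" --pt "0 0 0 0 0 0" --hand 0

```text
time: 9.1
ee_pos: [0.5293, 0.1015, 0.1729]
orientation: [-0.0, 0.985, 0.174, -0.002]
contact_force: [0.5, -0.2, 0.2]
finger_gap: -0.002
```

```bash
python3 -c "
from h import *
plan([*cw(-.245,-.03),.095],19.75,5)"
```

```text
from [0.5293 0.1015 0.1729] turn deg [-0.   0.2  0.3] F [ 0.5 -0.2  0.2] gap -0.002 t 9.1 q [-0.22  0.66 -0.09  1.89  0.1   0.6  -0.02]
[[0.024, 0.004, 0.312, -0.002, 0.007, 0.012], [0.024, 0.004, 0.312, -0.002, 0.007, 0.012], [0.023, 0.004, 0.312, -0.002, 0.007, 0.012], [0.023, 0.004, 0.312, -0.002, 0.007, 0.012], [0.023, 0.004, 0.312, -0.002, 0.007, 0.012]]
```

Request:
step_arm --pt "0.03 0 0.3 0 0 0" --pt "0.03 0 0.32 0 0 0" --pt "0.02 0 0.32 0 0 0" --pt "0.02 0 0.32 0 0 0" --pt "0.02 0 0.25 0 0 0" --pt "0 0 0 0 0 0" --pt "-0.05 0 0 0 0 0" --pt "-0.1 0 0 0 0 0"

```text
time: 9.9
ee_pos: [0.5242, 0.1066, 0.1012]
orientation: [-0.002, 0.984, 0.178, 0.001]
contact_force: [-0.0, 0.2, -0.2]
finger_gap: 0.002
```

Request:
step_arm --pt "-0.1 0 0 0 0 0" --pt "-0.1 0 0 0 0 0" --pt "-0.1 0 0 0 0 0" --pt "-0.1 0 0 0 0 0" --pt "-0.1 0 0 0 0 0" --pt "-0.1 0 0 0 0 0" --pt "-0.1 0 0 0 0 0" --pt "-0.1 0 0 0 0 0"

```text
time: 10.7
ee_pos: [0.5132, 0.1026, 0.1077]
orientation: [-0.008, 0.983, 0.179, 0.033]
contact_force: [6.5, 2.6, -0.5]
finger_gap: 0.002
```

```bash
python3 -c "
from h import *
s=st(); print(cab(np.array(s['ee_pos'])))"
```

```text
t 10.7 pos [0.5132 0.1026 0.1077] F [ 6.5  2.6 -0.5] gap 0.002
[[0.934, 0.352, 0.063], [0.351, -0.936, 0.028], [0.068, -0.004, -0.998]] q [-0.24  0.74 -0.07  2.05  0.13  0.29 -0.05]
[-0.26554739 -0.02247179  0.10767677]
```

At the stop (7 N resisting, no motion). Up and over to the cassette.

Request:
step_arm --pt "0.1 0 -0.2 0 -0.3 0" --pt "0 0 -0.5 0 -0.3 0" --pt "0 0 -0.6 0 0 0" --pt "0 0 -0.5 0 0 0" --pt "0 0 0 0 0 0" --pt "0 0 0 0 0 0" --pt "0 0 0 0 0 0" --pt "0 0 0 0 0 0" --hand 1

```text
time: 11.5
ee_pos: [0.5143, 0.102, 0.2011]
orientation: [-0.003, 0.984, 0.178, 0.007]
contact_force: [-0.3, 0.4, 1.5]
finger_gap: 1.002
```

```bash
python3 -c "
from h import *
plan([.4195,-.3815,.19],79.6,16)"
```

```text
from [0.5143 0.102  0.2011] turn deg [  0.3  -0.9 -59.1] F [-0.3  0.4  1.5] gap 1.002 t 11.5 q [-0.21  0.59 -0.11  1.92  0.09  0.62 -0.02]
[[-0.323, 0.524, 0.007, 0.003, -0.011, -0.738], [-0.356, 0.503, 0.007, 0.003, -0.011, -0.738], [-0.388, 0.479, 0.007, 0.003, -0.011, -0.738], [-0.418, 0.453, 0.008, 0.003, -0.011, -0.738], [-0.446, 0.425, 0.008, 0.003, -0.011, -0.738], [-0.472, 0.395, 0.008, 0.003, -0.011, -0.738], [-0.497, 0.364, 0.009, 0.003, -0.011, -0.738], [-0.519, 0.331, 0.009, 0.003, -0.011, -0.738]]
[[-0.54, 0.297, 0.01, 0.003, -0.011, -0.738], [-0.558, 0.262, 0.01, 0.003, -0.011, -0.738], [-0.573, 0.225, 0.01, 0.003, -0.011, -0.738], [-0.587, 0.188, 0.011, 0.003, -0.011, -0.738], [-0.597, 0.15, 0.012, 0.003, -0.011, -0.738], [-0.606, 0.111, 0.012, 0.003, -0.011, -0.738], [-0.612, 0.072, 0.013, 0.003, -0.011, -0.738], [-0.615, 0.032, 0.013, 0.003, -0.011, -0.738]]
```

Request:
step_arm --pt "-0.32 0.52 0.01 0 -0.01 -0.74" --pt "-0.36 0.5 0.01 0 -0.01 -0.74" --pt "-0.39 0.48 0.01 0 -0.01 -0.74" --pt "-0.42 0.45 0.01 0 -0.01 -0.74" --pt "-0.45 0.42 0.01 0 -0.01 -0.74" --pt "-0.47 0.4 0.01 0 -0.01 -0.74" --pt "-0.5 0.36 0.01 0 -0.01 -0.74" --pt "-0.52 0.33 0.01 0 -0.01 -0.74"

```text
time: 12.3
ee_pos: [0.4646, -0.1414, 0.1867]
orientation: [-0.006, 0.898, 0.439, -0.0]
contact_force: [-0.1, -1.3, 0.0]
finger_gap: 0.998
```

Request:
step_arm --pt "-0.54 0.3 0.01 0 -0.01 -0.74" --pt "-0.56 0.26 0.01 0 -0.01 -0.74" --pt "-0.57 0.22 0.01 0 -0.01 -0.74" --pt "-0.58 0.19 0.01 0 -0.01 -0.74" --pt "-0.6 0.15 0.01 0 -0.01 -0.74" --pt "-0.5 0.11 0.01 0 -0.01 -0.74" --pt "-0.3 0.04 0.01 0 0 -0.5" --pt "0 0 0 0 0 0"

```text
time: 13.1
ee_pos: [0.427, -0.3454, 0.1723]
orientation: [-0.012, 0.78, 0.625, -0.005]
contact_force: [0.3, 0.2, -1.2]
finger_gap: 1.007
```

Run:
```python
from h import *
snap("wrist","w0.png"); snap("top","t2.png")
W=np.load("pics/t2.npz")["W"]; w2=np.load("pics/w0.npz")["W"]
for X in(w2,):
    z=X[...,2]; m=((z>.058)&(z<.08)&(X[...,0]>.33)&(X[...,0]<.5)&(X[...,1]<-.34)&(X[...,1]>-.42))
    n,lab,s,_=cv2.connectedComponentsWithStats(m.astype(np.uint8))
    for k in range(1,n):
        if s[k,4]>300: p=X[lab==k]; print(rect(p[:,:2]),s[k],np.median(p[:,2]))
plan([.4195,-.3815,.1],79.6,2)
```

```text
(array([ 417.4, -381.2]), array([110.8,  28.5]), np.float32(-10.4)) [ 203  134   49  141 5116] 0.06799540559821851
from [ 0.428  -0.3423  0.1727] turn deg [-1.4 -0.5 -2. ] F [-0.6  0.4  0.6] gap 1.0 t 13.2 q [ 0.87  0.71 -0.48  1.82  0.46  0.75  1.5 ]
[[-0.407, 0.019, 0.724, -0.142, -0.052, -0.204], [-0.404, 0.003, 0.726, -0.142, -0.052, -0.204]]
```

View pics/w0.png

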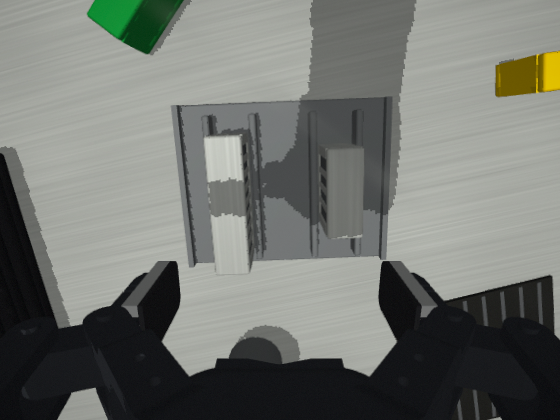

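Request:
step_arm --pt "-0.4 0.02 0.3 -0.14 -0.05 -0.2" --pt "-0.4 0.02 0.4 -0.14 -0.05 -0.2" --pt "0 0 0.1 0 0 0" --pt "0 0 0 0 0 0" --pt "0 0 0 0 0 0" --pt "0 0 0 0 0 0" --pt "0 0 0 0 0 0" --pt "0 0 0 0 0 0"

```text
time: 14.0
ee_pos: [0.4283, -0.3691, 0.1343]
orientation: [-0.001, 0.764, 0.645, 0.004]
contact_force: [0.6, 0.4, -0.3]
finger_gap: 1.001
```

Run:
```python
from h import *
plan([.418,-.3813,.12],79.6,1)
plan([.418,-.3813,.028],79.6,5)
```

```text
from [ 0.4283 -0.3691  0.1343] turn deg [ 0.2 -0.4  0.8] F [ 0.6  0.4 -0.3] gap 1.001 t 14.0 q [ 0.9   0.78 -0.46  1.83  0.52  0.66  1.54]
[[-0.277, -0.163, 0.284, 0.048, -0.081, 0.157]]
from [ 0.4283 -0.3691  0.1343] turn deg [ 0.2 -0.4  0.8] F [ 0.6  0.4 -0.3] gap 1.001 t 14.0 q [ 0.9   0.78 -0.46  1.83  0.52  0.66  1.54]
[[-0.058, -0.034, 0.425, 0.01, -0.016, 0.031], [-0.058, -0.034, 0.425, 0.01, -0.016, 0.031], [-0.057, -0.033, 0.425, 0.01, -0.016, 0.031], [-0.057, -0.033, 0.425, 0.01, -0.016, 0.031], [-0.056, -0.032, 0.425, 0.01, -0.016, 0.031]]
```

Request:
step_arm --pt "-0.28 -0.16 0.2 0.05 -0.08 0.16" --pt "-0.1 -0.06 0.2 0 0 0" --pt "0 0 0.1 0 0 0" --pt "0 0 0 0 0 0" --pt "0 0 0 0 0 0" --pt "0 0 0 0 0 0" --pt "0 0 0 0 0 0" --pt "0 0 0 0 0 0"

```text
time: 14.8
ee_pos: [0.4127, -0.3877, 0.107]
orientation: [-0.0, 0.769, 0.639, -0.0]
contact_force: [0.4, 0.6, 0.1]
finger_gap: 1.002
```

Run:
```python
from h import *
plan([.418,-.3813,.028],79.6,5)
```

```text
from [ 0.4127 -0.3877  0.107 ] turn deg [-0.   0.  -0.1] F [0.4 0.6 0.1] gap 1.002 t 14.8 q [ 0.92  0.82 -0.42  1.84  0.56  0.6   1.53]
[[0.029, 0.016, 0.316, -0.002, 0.002, -0.006], [0.029, 0.016, 0.316, -0.002, 0.002, -0.006], [0.029, 0.016, 0.316, -0.002, 0.002, -0.006], [0.029, 0.016, 0.316, -0.002, 0.002, -0.006], [0.029, 0.016, 0.316, -0.002, 0.002, -0.006]]
```

Request:
step_arm --pt "0.07 0.04 0.2 0 0 0" --pt "0.06 0.04 0.35 0 0 0" --pt "0 0 0.4 0 0 0" --pt "0 0 0.35 0 0 0" --pt "0 0 0.2 0 0 0" --pt "0 0 0 0 0 0" --pt "0 0 0 0 0 0" --pt "0 0 0 0 0 0"

```text
time: 15.6
ee_pos: [0.4213, -0.3801, 0.0286]
orientation: [0.001, 0.768, 0.64, 0.001]
contact_force: [-0.5, -0.2, 0.8]
finger_gap: 1.001
```

Run:
```python
from h import *
plan([.418,-.3813,.028],79.6,2)
```

```text
from [ 0.4213 -0.3801  0.0286] turn deg [0.2 0.  0. ] F [-0.5 -0.2  0.8] gap 1.001 t 15.6 q [ 0.84  0.94 -0.32  1.87  0.64  0.44  1.44]
[[-0.018, -0.03, 0.006, 0.02, 0.001, 0.0], [-0.018, -0.03, 0.006, 0.02, 0.001, 0.0]]
```

Request:
step_arm --pt "-0.03 -0.06 0 0 0 0" --pt "0 0 0 0 0 0" --pt "0 0 0 0 0 0" --pt "0 0 0 0 0 0" --pt "0 0 0 0 0 0" --pt "0 0 0 0 0 0" --pt "0 0 0 0 0 0" --pt "0 0 0 0 0 0" --hand 0

```text
time: 16.4
ee_pos: [0.4187, -0.3825, 0.0309]
orientation: [0.003, 0.769, 0.64, 0.001]
contact_force: [-1.2, 1.1, -0.7]
finger_gap: 0.323
```

Run:
```python
from h import *
st()
```

```text
t 16.4 pos [ 0.4187 -0.3825  0.0309] F [-1.2  1.1 -0.7] gap 0.323
[[0.182, 0.983, 0.006], [0.983, -0.182, -0.003], [-0.002, 0.007, -1.0]] q [ 0.85  0.93 -0.32  1.87  0.65  0.43  1.44]
```

Request:
step_arm --pt "0 0 -0.15 0 0 0" --pt "0 0 -0.3 0 0 0" --pt "0 0 -0.4 0 0 0" --pt "0 0 -0.5 0 0 0" --pt "0 0 -0.5 0 0 0" --pt "0 0 -0.4 0 0 0" --pt "0 0 -0.2 0 0 0" --pt "0 0 0 0 0 0"

```text
time: 17.2
ee_pos: [0.4157, -0.3803, 0.1581]
orientation: [0.0, 0.768, 0.64, 0.001]
contact_force: [0.2, -0.8, -3.1]
finger_gap: 0.322
```

Run:
```python
from h import *
plan([.645,-.18,.15],91,12)
```

```text
from [ 0.4157 -0.3803  0.1581] turn deg [  0.1  -0.  -11.4] F [ 0.2 -0.8 -3.1] gap 0.322 t 17.2 q [ 0.94  0.74 -0.48  1.82  0.5   0.71  1.57]
[[0.397, 0.316, 0.014, 0.001, 0.0, -0.19], [0.392, 0.322, 0.014, 0.001, 0.0, -0.19], [0.387, 0.329, 0.014, 0.001, 0.0, -0.19], [0.381, 0.335, 0.014, 0.001, 0.0, -0.19], [0.375, 0.341, 0.014, 0.001, 0.0, -0.19], [0.37, 0.347, 0.014, 0.001, 0.0, -0.19], [0.364, 0.354, 0.014, 0.001, 0.0, -0.19], [0.358, 0.36, 0.014, 0.001, 0.0, -0.19]]
[[0.352, 0.365, 0.014, 0.001, 0.0, -0.19], [0.346, 0.371, 0.014, 0.001, 0.0, -0.19], [0.34, 0.377, 0.014, 0.001, 0.0, -0.19], [0.333, 0.382, 0.014, 0.001, 0.0, -0.19]]
```

Request:
step_arm --pt "0.25 0.2 0.01 0 0 -0.19" --pt "0.39 0.32 0.01 0 0 -0.19" --pt "0.39 0.33 0.01 0 0 -0.19" --pt "0.38 0.34 0.01 0 0 -0.19" --pt "0.38 0.34 0.01 0 0 -0.19" --pt "0.37 0.35 0.01 0 0 -0.19" --pt "0.36 0.35 0.01 0 0 -0.19" --pt "0.36 0.36 0.01 0 0 -0.19"

```text
time: 18.0
ee_pos: [0.5632, -0.2411, 0.1431]
orientation: [-0.008, 0.721, 0.693, -0.002]
contact_force: [0.1, -0.3, -2.3]
finger_gap: 0.32
```

Request:
step_arm --pt "0.35 0.36 0.01 0 0 -0.19" --pt "0.35 0.37 0.01 0 0 -0.19" --pt "0.34 0.38 0.01 0 0 -0.19" --pt "0.3 0.35 0.01 0 0 -0.19" --pt "0 0 0 0 0 0" --pt "0 0 0 0 0 0" --pt "0 0 0 0 0 0" --pt "0 0 0 0 0 0"

```text
time: 18.8
ee_pos: [0.64, -0.1541, 0.1285]
orientation: [-0.017, 0.689, 0.724, -0.002]
contact_force: [-0.1, -1.0, -1.1]
finger_gap: 0.321
```

Run:
```python
from h import *
plan([.645,-.18,.0275],91,8)
```

```text
from [ 0.64   -0.1541  0.1285] turn deg [-1.6 -1.2  1.8] F [-0.1 -1.  -1.1] gap 0.321 t 18.8 q [ 0.43  0.91 -0.51  1.5   0.49  0.9   1.39]
[[-0.071, 0.016, 0.251, -0.039, -0.03, 0.046], [-0.07, 0.015, 0.251, -0.039, -0.03, 0.046], [-0.069, 0.015, 0.251, -0.039, -0.03, 0.046], [-0.069, 0.014, 0.251, -0.039, -0.03, 0.046], [-0.068, 0.014, 0.252, -0.039, -0.03, 0.046], [-0.067, 0.013, 0.252, -0.039, -0.03, 0.046], [-0.066, 0.013, 0.252, -0.039, -0.03, 0.046], [-0.066, 0.012, 0.252, -0.039, -0.03, 0.046]]
```

Correct laterally and lower to just above the mat.

Request:
step_arm --pt "-0.2 0.05 0 -0.16 -0.12 0.18" --pt "-0.2 0.05 0.1 -0.16 -0.12 0.18" --pt "-0.14 0.02 0.3 0 0 0" --pt "0 0 0.4 0 0 0" --pt "0 0 0.4 0 0 0" --pt "0 0 0.3 0 0 0" --pt "0 0 0 0 0 0" --pt "0 0 0 0 0 0"

```text
time: 19.6
ee_pos: [0.6445, -0.193, 0.0464]
orientation: [0.003, 0.705, 0.709, -0.003]
contact_force: [0.1, -0.0, -1.2]
finger_gap: 0.317
```

Run:
```python
from h import *
plan([.645,-.18,.0275],91,3)
```

```text
from [ 0.6445 -0.193   0.0464] turn deg [ 0.   0.4 -0.7] F [ 0.1 -0.  -1.2] gap 0.317 t 19.6 q [ 0.44  1.01 -0.43  1.52  0.57  0.73  1.33]
[[0.088, 0.004, 0.125, 0.001, 0.03, -0.045], [0.087, 0.004, 0.125, 0.001, 0.03, -0.045], [0.087, 0.005, 0.125, 0.001, 0.03, -0.045]]
```

Request:
step_arm --pt "0.06 0 0.1 0 0.03 -0.05" --pt "0.03 0 0.12 0 0.03 -0.05" --pt "0 0 0.1 0 0 0" --pt "0 0 0.04 0 0 0" --pt "0 0 0 0 0 0" --pt "0 0 0 0 0 0" --pt "0 0 0 0 0 0" --pt "0 0 0 0 0 0"

```text
time: 20.4
ee_pos: [0.6469, -0.1881, 0.0298]
orientation: [0.003, 0.702, 0.712, 0.001]
contact_force: [-0.7, -0.0, -2.4]
finger_gap: 0.318
```

Run:
```python
from h import *
plan([.645,-.188,.0275],91,3)
```

```text
from [ 0.6469 -0.1881  0.0298] turn deg [ 0.3  0.2 -0.1] F [-0.7 -0.  -2.4] gap 0.318 t 20.4 q [ 0.43  1.04 -0.43  1.52  0.58  0.7   1.33]
[[0.001, -0.013, 0.015, 0.022, 0.01, -0.008], [0.001, -0.013, 0.015, 0.022, 0.01, -0.008], [0.001, -0.013, 0.015, 0.022, 0.01, -0.008]]
```

Request:
step_arm --pt "0 0 0.04 0 0 0" --pt "0 0 0.04 0 0 0" --pt "0 0 0 0 0 0" --pt "0 0 0 0 0 0" --pt "0 0 0 0 0 0" --pt "0 0 0 0 0 0" --pt "0 0 0 0 0 0" --pt "0 0 0 0 0 0"

```text
time: 21.2
ee_pos: [0.6474, -0.1883, 0.0269]
orientation: [0.004, 0.702, 0.712, 0.001]
contact_force: [-0.9, 0.3, -0.6]
finger_gap: 0.32
```

Request:
step_arm --pt "0 0 0 0 0 0" --pt "0 0 0 0 0 0" --pt "0 0 0 0 0 0" --pt "0 0 0 0 0 0" --pt "0 0 0 0 0 0" --pt "0 0 0 0 0 0" --pt "0 0 -0.1 0 0 0" --pt "0 0 -0.1 0 0 0" --hand 1

```text
time: 22.0
ee_pos: [0.6479, -0.1882, 0.0375]
orientation: [0.004, 0.702, 0.712, 0.002]
contact_force: [0.3, -0.5, 0.7]
finger_gap: 0.998
```

Run:
```python
from h import *
st()
```

```text
t 22.0 pos [ 0.6479 -0.1882  0.0375] F [ 0.3 -0.5  0.7] gap 0.998
[[-0.015, 1.0, 0.008], [1.0, 0.015, -0.003], [-0.003, 0.008, -1.0]] q [ 0.43  1.02 -0.43  1.52  0.58  0.71  1.33]
```

Now topple toward +y (tool +x) with the trailing finger.

Request:
step_arm --pt "0.2 0 0 0 0 0" --pt "0.25 0 0 0 0 0" --pt "0.2 0 0 0 0 0" --pt "0.2 0 0 0 0 0" --pt "0.2 0 0 0 0 0" --pt "0.2 0 0 0 0 0" --pt "0 0 0 0 0 0" --pt "0 0 0 0 0 0"

```text
time: 22.8
ee_pos: [0.6476, -0.1171, 0.0386]
orientation: [0.004, 0.701, 0.714, 0.003]
contact_force: [1.1, -0.5, -0.3]
finger_gap: 1.002
```

Request:
step_arm --pt "0 0 -0.2 0 0 0" --pt "0 0 -0.3 0 0 0" --pt "0 0 -0.4 0 0 0" --pt "0 0 -0.5 0 0 0" --pt "0 0 -0.4 0 0 0" --pt "0 0 -0.2 0 0 0" --pt "0 0 0 0 0 0" --pt "0 0 0 0 0 0"

```text
time: 23.6
ee_pos: [0.6471, -0.1221, 0.1485]
orientation: [0.006, 0.703, 0.711, 0.003]
contact_force: [0.5, 0.2, -0.7]
finger_gap: 1.0
```

```bash
cat >> h.py <<'E'
def comp(W,z0,z1,box,mn=80):
    z=W[...,2]; x0,x1,y0,y1=box; m=(z>z0)&(z<z1)&(W[...,0]>x0)&(W[...,0]<x1)&(W[...,1]>y0)&(W[...,1]<y1)
    n,lab,s,_=cv2.connectedComponentsWithStats(m.astype(np.uint8))
    for k in range(1,n):
        if s[k,4]>=mn: p=W[lab==k]; print(rect(p[:,:2]),"n",s[k,4],"px",s[k,:4],"z",np.round(np.median(p[:,2]),4))
E
python3 - <<'E'
from h import *
st()
for n in("wrist","top","scene"):
    snap(n,n[0]+"3.png"); W=np.load(f"pics/{n[0]}3.npz")["W"]; print(n); comp(W,.022,.045,(.55,.78,-.25,-.06))
E
```

```text
t 23.6 pos [ 0.6471 -0.1221  0.1485] F [ 0.5  0.2 -0.7] gap 1.0
[[-0.012, 1.0, 0.013], [1.0, 0.012, -0.005], [-0.005, 0.013, -1.0]] q [ 0.37  0.86 -0.48  1.54  0.49  0.85  1.29]
wrist
(array([ 645.5, -140.8]), array([110.9,  59.5]), np.float32(0.8)) n 10037 px [214 127  79 136] z 0.0313
top
(array([ 644.8, -141.9]), array([106.7,  60.1]), np.float32(-0.4)) n 975 px [300 132  25  43] z 0.0306
scene
(array([ 647.8, -141.2]), array([111.4,  63.2]), np.float32(0.6)) n 1063 px [277 257  55  38] z 0.0305
```

View pics/w3.png

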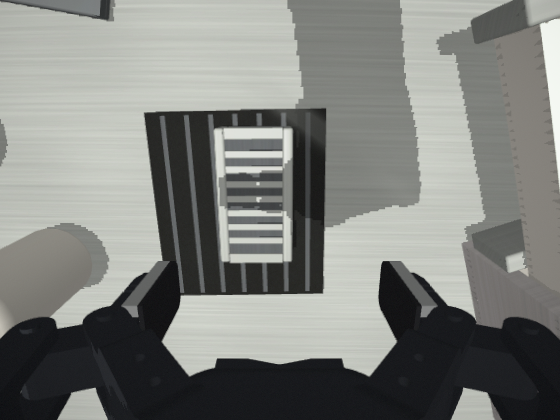

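Wrist view: cassette lies flat and free on the mat at (254,195). Regrasp across its 60 mm width.

Run:
```python
from h import *
plan([.646,-.141,.07],90.7,4)
```

```text
from [ 0.6466 -0.1217  0.1474] turn deg [0.7 0.3 0. ] F [-0.1  0.4 -0.5] gap 0.999 t 23.75 q [ 0.36  0.86 -0.48  1.54  0.49  0.85  1.29]
[[-0.094, -0.009, 0.387, 0.033, 0.013, 0.001], [-0.095, -0.008, 0.387, 0.033, 0.013, 0.001], [-0.095, -0.007, 0.387, 0.033, 0.013, 0.001], [-0.096, -0.006, 0.387, 0.033, 0.013, 0.001]]
```

Request:
step_arm --pt "-0.1 0 0.3 0.03 0.01 0" --pt "-0.1 0 0.4 0.03 0.01 0" --pt "-0.1 0 0.4 0.03 0.01 0" --pt "-0.08 0 0.35 0.03 0.01 0" --pt "0 0 0.1 0 0 0" --pt "0 0 0 0 0 0" --pt "0 0 0 0 0 0" --pt "0 0 0 0 0 0"

```text
time: 24.55
ee_pos: [0.6433, -0.1425, 0.0568]
orientation: [-0.004, 0.703, 0.712, -0.004]
contact_force: [-0.1, 0.2, -0.0]
finger_gap: 0.998
```

Run:
```python
from h import *
plan([.646,-.141,.0],90.7,4)
```

```text
from [ 0.6433 -0.1425  0.0568] turn deg [-0.6 -0.   0. ] F [-0.1  0.2 -0. ] gap 0.998 t 24.55 q [ 0.37  0.99 -0.43  1.55  0.55  0.74  1.27]
[[0.007, 0.017, 0.284, -0.03, -0.002, 0.002], [0.007, 0.016, 0.284, -0.03, -0.002, 0.002], [0.007, 0.015, 0.284, -0.03, -0.002, 0.002], [0.007, 0.014, 0.284, -0.03, -0.002, 0.002]]
```

Request:
step_arm --pt "0.02 0.03 0.2 -0.06 0 0" --pt "0.01 0.03 0.3 -0.06 0 0" --pt "0 0 0.3 0 0 0" --pt "0 0 0.2 0 0 0" --pt "0 0 0.06 0 0 0" --pt "0 0 0 0 0 0" --pt "0 0 0 0 0 0" --pt "0 0 0 0 0 0"

```text
time: 25.35
ee_pos: [0.6494, -0.1396, 0.0035]
orientation: [0.002, 0.702, 0.712, 0.003]
contact_force: [-0.5, 0.4, 0.1]
finger_gap: 0.998
```

Run:
```python
from h import *
plan([.646,-.141,.0],90.7,1)
```

```text
from [ 0.6494 -0.1396  0.0035] turn deg [ 0.4 -0.   0.1] F [-0.5  0.4  0.1] gap 0.998 t 25.35 q [ 0.35  1.06 -0.39  1.56  0.6   0.64  1.24]
[[-0.026, -0.069, 0.069, 0.086, -0.007, 0.021]]
```

Request:
step_arm --pt "-0.03 -0.07 0.04 0.08 0 0" --pt "0 0 0 0 0 0" --pt "0 0 0 0 0 0" --pt "0 0 0 0 0 0" --pt "0 0 0 0 0 0" --pt "0 0 0 0 0 0" --pt "0 0 0 0 0 0" --pt "0 0 0 0 0 0" --hand 0

```text
time: 26.15
ee_pos: [0.6461, -0.142, 0.0025]
orientation: [0.0, 0.702, 0.712, 0.0]
contact_force: [0.3, 1.4, 0.1]
finger_gap: 0.689
```

Run:
```python
from h import *
st()
for f in("t2","t3","s3"):
    W=np.load(f"pics/{f}.npz")["W"]; C=cab(W); print(f,"stored/drawer in cab frame")
    comp(C,.096,.106,(-.28,-.11,-.11,.11),60)   # stored top .103
    P=C.reshape(-1,3); q=P[(P[:,2]>.112)&(P[:,2]<.122)&(P[:,0]<-.2)&(P[:,0]>-.4)&(abs(P[:,1])<.2)]; print("panel x",np.round(np.percentile(q[:,0],[2,50,98]),4),"y",np.round(np.percentile(q[:,1],[1,99]),4))
    q=P[(P[:,2]>.06)&(P[:,2]<.085)&(P[:,0]<-.12)&(P[:,0]>-.27)&(abs(P[:,1])<.125)]; print("floor",np.round(np.percentile(q,[1,99],axis=0),4).tolist())
    q=P[(P[:,2]>.104)&(P[:,2]<.111)&(P[:,0]<-.13)&(P[:,0]>-.26)&(abs(P[:,1])<.14)&(abs(P[:,1])>.1)]; 
    for sgn in(1,-1):
        r=q[sgn*q[:,1]>0]; 
        if len(r)>10: print("wall",sgn,np.round(np.percentile(r[:,1],[2,50,98]),4),len(r))
```

```text
t 26.15 pos [ 0.6461 -0.142   0.0025] F [0.3 1.4 0.1] gap 0.689
[[-0.013, 1.0, 0.001], [1.0, 0.013, -0.0], [-0.0, 0.001, -1.0]] q [ 0.35  1.06 -0.39  1.56  0.6   0.64  1.24]
t2 stored/drawer in cab frame
(array([-194.9,   78.8]), array([109.8,  61.7]), np.float32(-0.2)) n 1203 px [139 161  38  52] z 0.1015
panel x [-0.2917 -0.2846 -0.277 ] y [-0.1288  0.128 ]
floor [[-0.2626, -0.1117, 0.0706], [-0.121, 0.1104, 0.08]]
wall 1 [0.1026 0.1157 0.1199] 175
wall -1 [-0.1198 -0.1166 -0.1137] 142
t3 stored/drawer in cab frame
(array([-195.2,   79.2]), array([110.9,  61.7]), np.float32(0.7)) n 1201 px [139 161  38  52] z 0.1015
panel x [-0.2917 -0.2847 -0.2769] y [-0.1293  0.1277]
floor [[-0.2626, -0.1118, 0.0705], [-0.121, 0.1107, 0.081]]
wall 1 [0.1027 0.1157 0.1198] 182
wall -1 [-0.1198 -0.1166 -0.1137] 139
s3 stored/drawer in cab frame
(array([-189.5,   77. ]), array([95. , 64.5]), np.float32(1.2)) n 376 px [332 161  34  16] z 0.1019Traceback (most recent call last):
  File "<stdin>", line 6, in <module>
    return _quantile_unchecked(
        a, q, axis, out, overwrite_input, method, keepdims, weights)
    return _ureduce(a,
                    func=_quantile_ureduce_func,
    ...<5 lines>...
                    overwrite_input=overwrite_input,
                    method=method)
    r = func(a, **kwargs)
    result = _quantile(arr,
                       quantiles=q,
    ...<2 lines>...
                       out=out,
                       weights=wgt)
    slices_having_nans = np.isnan(arr[-1, ...])
                                  ~~~^^^^^^^^^
IndexError: index -1 is out of bounds for axis 0 with size 0
```

Request:
step_arm --pt "0 0 -0.2 0 0 0" --pt "0 0 -0.4 0 0 0" --pt "0 0 -0.6 0 0 0" --pt "0 0 -0.6 0 0 0" --pt "0 0 -0.6 0 0 0" --pt "0 0 -0.5 0 0 0" --pt "0 0 -0.2 0 0 0" --pt "0 0 0 0 0 0"

```text
time: 26.95
ee_pos: [0.6438, -0.1414, 0.1644]
orientation: [-0.001, 0.702, 0.712, -0.001]
contact_force: [-0.0, 0.1, -1.7]
finger_gap: 0.691
```

Run:
```python
from h import *
plan([*cw(-.195,-.009),.165],109.9,11)
```

```text
from [ 0.6438 -0.1414  0.1644] turn deg [ -0.2  -0.1 -19. ] F [-0.   0.1 -1.7] gap 0.691 t 26.95 q [ 0.4   0.85 -0.5   1.5   0.47  0.92  1.34]
[[0.512, -0.117, 0.0, -0.004, -0.001, -0.346], [0.515, -0.102, 0.0, -0.004, -0.001, -0.346], [0.518, -0.086, -0.001, -0.004, -0.001, -0.346], [0.52, -0.071, -0.001, -0.004, -0.001, -0.346], [0.522, -0.055, -0.001, -0.004, -0.001, -0.346], [0.524, -0.039, -0.001, -0.004, -0.001, -0.346], [0.525, -0.023, -0.001, -0.004, -0.001, -0.346], [0.525, -0.007, -0.001, -0.004, -0.001, -0.346]]
[[0.525, 0.009, -0.001, -0.004, -0.001, -0.346], [0.525, 0.024, -0.001, -0.004, -0.001, -0.346], [0.524, 0.04, -0.001, -0.004, -0.001, -0.346]]
```

Request:
step_arm --pt "0.4 -0.1 -0.03 0 0 -0.35" --pt "0.5 -0.1 -0.03 0 0 -0.35" --pt "0.52 -0.09 -0.03 0 0 -0.35" --pt "0.52 -0.07 -0.03 0 0 -0.35" --pt "0.52 -0.06 -0.03 0 0 -0.35" --pt "0.52 -0.04 -0.03 0 0 -0.35" --pt "0.52 -0.02 -0.03 0 0 -0.35" --pt "0.52 0 -0.03 0 0 -0.35"

```text
time: 27.75
ee_pos: [0.5819, 0.0622, 0.1652]
orientation: [-0.01, 0.605, 0.796, -0.008]
contact_force: [-0.3, -0.4, -2.1]
finger_gap: 0.689
```

Request:
step_arm --pt "0.5 0.01 -0.02 0 0 -0.35" --pt "0.45 0.02 0 0 0 -0.35" --pt "0.3 0.04 0 0 0 -0.3" --pt "0.1 0 0 0 0 0" --pt "0 0 0 0 0 0" --pt "0 0 0 0 0 0" --pt "0 0 0 0 0 0" --pt "0 0 0 0 0 0"

```text
time: 28.55
ee_pos: [0.5567, 0.1342, 0.1606]
orientation: [-0.015, 0.564, 0.826, -0.012]
contact_force: [-0.2, 0.6, -1.2]
finger_gap: 0.688
```

Run:
```python
from h import *
plan([*cw(-.195,-.009),.135],109.9,2)
```

```text
from [0.5567 0.1342 0.1606] turn deg [-2.1 -0.7  1.5] F [-0.2  0.6 -1.2] gap 0.688 t 28.55 q [ 0.01  0.78 -0.57  1.74  0.53  0.81  1.14]
[[-0.024, 0.198, 0.248, -0.214, -0.066, 0.148], [-0.02, 0.194, 0.252, -0.214, -0.066, 0.148]]
```

Request:
step_arm --pt "-0.02 0.2 0.1 -0.2 -0.06 0.15" --pt "-0.02 0.2 0.2 -0.2 -0.06 0.15" --pt "0 0 0.2 0 0 0" --pt "0 0 0 0 0 0" --pt "0 0 0 0 0 0" --pt "0 0 0 0 0 0" --pt "0 0 0 0 0 0" --pt "0 0 0 0 0 0"

```text
time: 29.35
ee_pos: [0.5785, 0.1366, 0.1336]
orientation: [0.001, 0.577, 0.816, 0.0]
contact_force: [0.4, -0.1, -2.6]
finger_gap: 0.692
```

Run:
```python
from h import *
plan([*cw(-.195,-.009),.0755],109.9,1)
```

```text
from [0.5785 0.1366 0.1336] turn deg [ 0.1  0.1 -0.4] F [ 0.4 -0.1 -2.6] gap 0.692 t 29.35 q [-0.02  0.82 -0.52  1.74  0.57  0.74  1.08]
[[0.072, -0.05, 1.162, 0.013, 0.016, -0.089]]
```

Request:
step_arm --pt "0.07 -0.05 0.1 0 0 -0.09" --pt "0 0 0.2 0 0 0" --pt "0 0 0.25 0 0 0" --pt "0 0 0.25 0 0 0" --pt "0 0 0.15 0 0 0" --pt "0 0 0.05 0 0 0" --pt "0 0 0 0 0 0" --pt "0 0 0 0 0 0"

```text
time: 30.15
ee_pos: [0.5741, 0.1393, 0.0782]
orientation: [0.0, 0.574, 0.819, -0.001]
contact_force: [0.2, 0.2, -2.7]
finger_gap: 0.692
```

Run:
```python
from h import *
plan([*cw(-.195,-.009),.0755],109.9,1)
```

```text
from [0.5741 0.1393 0.0782] turn deg [-0.   0.1  0.1] F [ 0.2  0.2 -2.7] gap 0.692 t 30.15 q [-0.06  0.89 -0.46  1.78  0.64  0.63  1.02]
[[-0.01, 0.017, 0.054, -0.008, 0.014, 0.016]]
```

Request:
step_arm --pt "-0.01 0.02 0.05 0 0 0" --pt "0 0 0.02 0 0 0" --pt "0 0 0 0 0 0" --pt "0 0 0 0 0 0" --pt "0 0 0 0 0 0" --pt "0 0 0 0 0 0" --pt "0 0 0 0 0 0" --pt "0 0 0 0 0 0"

```text
time: 30.95
ee_pos: [0.5765, 0.1395, 0.076]
orientation: [0.001, 0.574, 0.819, 0.001]
contact_force: [-0.4, 0.1, -2.5]
finger_gap: 0.688
```

Request:
step_arm --pt "0 0 0 0 0 0" --pt "0 0 0 0 0 0" --pt "0 0 0 0 0 0" --pt "0 0 0 0 0 0" --pt "0 0 -0.15 0 0 0" --pt "0 0 -0.3 0 0 0" --pt "0 0 -0.4 0 0 0" --pt "0 0 -0.4 0 0 0" --hand 0.78

```text
time: 31.75
ee_pos: [0.5755, 0.1397, 0.1416]
orientation: [0.001, 0.574, 0.819, -0.0]
contact_force: [0.7, 0.4, 0.8]
finger_gap: 0.778
```

Request:
step_arm --pt "0 0 -0.4 0 0 0" --pt "-0.4 0 -0.2 0 0 0" --pt "-0.5 0 0 0 0 0" --pt "-0.5 0 0 0 0 0" --pt "-0.2 0 0 0 0 0" --pt "0 0 0 0 0 0" --pt "0 0 0 0 0 0" --pt "0 0 0 0 0 0" --hand 0

```text
time: 32.55
ee_pos: [0.6059, 0.0683, 0.1858]
orientation: [0.004, 0.571, 0.821, 0.007]
contact_force: [-0.1, 0.1, -1.1]
finger_gap: 0.001
```

Run:
```python
from h import *
st()
for n in("wrist","top"):
    snap(n,n[0]+"4.png"); C=cab(np.load(f"pics/{n[0]}4.npz")["W"]); print(n); comp(C,.096,.1055,(-.28,-.11,-.11,.113),60)
cv2.imwrite("pics/c4.png",np.hstack([np.load("pics/w4.npz")["px"][::1],cv2.resize(np.load("pics/t4.npz")["px"][110:250,100:260],None,fx=3,fy=3)[:420,:240]]))
```

```text
t 32.55 pos [0.6059 0.0683 0.1858] F [-0.1  0.1 -1.1] gap 0.001
[[-0.347, 0.938, 0.014], [0.938, 0.347, 0.007], [0.002, 0.016, -1.0]] q [ 0.14  0.77 -0.58  1.66  0.53  0.85  1.26]
wrist
(array([-196. ,   80.2]), array([110.9,  61.9]), np.float32(-0.7)) n 12669 px [454 125 106 152] z 0.1027
(array([-193.1,   -8.2]), array([110.8,  60.5]), np.float32(0.0)) n 13093 px [340 128 102 152] z 0.1026
top
(array([-191.5,    0. ]), array([109.5,  41. ]), np.float32(1.0)) n 659 px [174 153  25  46] z 0.1016
(array([-195. ,   80.1]), array([109.9,  62.9]), np.float32(0.0)) n 1189 px [139 161  38  52] z 0.1014
```

View pics/c4.png

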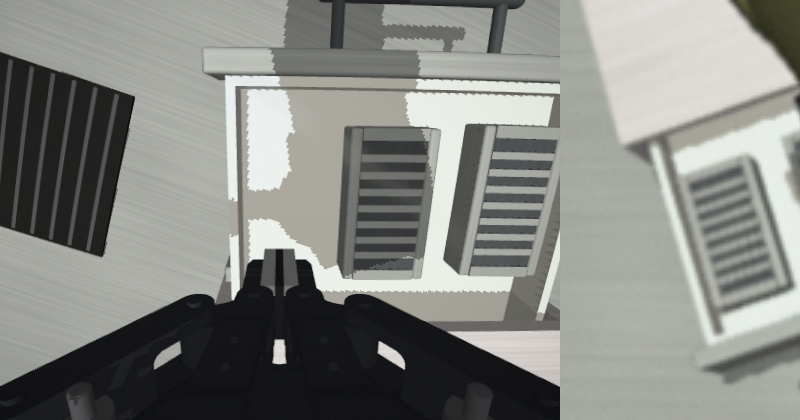

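Wrist view: my cassette lies flat at (385,205), stored at (500,200); gap ~28 mm, ends off by ~3 mm. Regrasp to shift it 3 mm toward the front, then push it left.

Run:
```python
from h import *
plan([*cw(-.194,-.0075),.14],109.75,4)
```

```text
from [0.6059 0.0687 0.1856] turn deg [ 0.9 -0.1  0.6] F [ 0.5 -0.3 -0.2] gap -0.001 t 32.65 q [ 0.14  0.77 -0.58  1.66  0.53  0.85  1.26]
[[0.391, -0.021, 0.229, 0.045, -0.006, 0.031], [0.391, -0.021, 0.229, 0.045, -0.006, 0.031], [0.391, -0.021, 0.228, 0.045, -0.006, 0.031], [0.391, -0.021, 0.228, 0.045, -0.006, 0.031]]
```

Request:
step_arm --pt "0.35 -0.02 0 0.04 0 0.03" --pt "0.4 -0.02 0.1 0.04 0 0.03" --pt "0.4 -0.02 0.2 0.04 0 0.03" --pt "0.35 -0.02 0.3 0.04 0 0.03" --pt "0 0 0.2 0 0 0" --pt "0 0 0 0 0 0" --pt "0 0 0 0 0 0" --pt "0 0 0 0 0 0" --hand 0.8

```text
time: 33.45
ee_pos: [0.5749, 0.1431, 0.1445]
orientation: [-0.001, 0.573, 0.819, 0.001]
contact_force: [0.3, -0.4, 0.7]
finger_gap: 0.803
```

Run:
```python
from h import *
plan([*cw(-.194,-.0075),.077],109.75,1)
```

```text
from [0.5749 0.1431 0.1445] turn deg [ 0.1 -0.2  0.3] F [ 0.3 -0.4  0.7] gap 0.803 t 33.45 q [-0.02  0.8  -0.53  1.74  0.56  0.76  1.08]
[[-0.049, -0.006, 1.351, 0.015, -0.03, 0.054]]
```

Request:
step_arm --pt "-0.05 0 0.1 0 0 0.05" --pt "0 0 0.25 0 0 0" --pt "0 0 0.3 0 0 0" --pt "0 0 0.3 0 0 0" --pt "0 0 0.25 0 0 0" --pt "0 0 0.1 0 0 0" --pt "0 0 0 0 0 0" --pt "0 0 0 0 0 0"

```text
time: 34.25
ee_pos: [0.5783, 0.1361, 0.0752]
orientation: [0.001, 0.578, 0.816, 0.001]
contact_force: [0.9, 0.2, 0.5]
finger_gap: 0.796
```

Request:
step_arm --pt "0 0 0 0 0 0" --pt "0 0 0 0 0 0" --pt "0 0 0 0 0 0" --pt "0 0 0 0 0 0" --pt "0 0 0 0 0 0" --pt "0 0 -0.05 0 0 0" --pt "0 0 -0.03 0 0 0" --pt "0 0 0 0 0 0" --hand 0

```text
time: 35.05
ee_pos: [0.5789, 0.1363, 0.081]
orientation: [0.001, 0.578, 0.816, 0.002]
contact_force: [0.4, 0.9, -2.3]
finger_gap: 0.69
```

Run:
```python
from h import *
s=st(); print(cab(np.array(s["ee_pos"])))
plan([*(np.array(s["ee_pos"])[:2]-.003*EX),s["ee_pos"][2]],109.75,1)
```

```text
t 35.05 pos [0.5789 0.1363 0.081 ] F [ 0.4  0.9 -2.3] gap 0.69
[[-0.331, 0.944, 0.005], [0.944, 0.331, 0.002], [0.0, 0.005, -1.0]] q [-0.05  0.89 -0.46  1.77  0.63  0.63  1.02]
[-0.19229004 -0.01293813  0.08102821]
from [0.5789 0.1363 0.081 ] turn deg [ 0.3 -0.  -0.4] F [ 0.4  0.9 -2.3] gap 0.69 t 35.05 q [-0.05  0.89 -0.46  1.77  0.63  0.63  1.02]
[[0.0, -0.06, 0.0, 0.061, -0.003, -0.083]]
```

Request:
step_arm --pt "0.1 -0.07 0 0.06 0 -0.09" --pt "0 0 0 0 0 0" --pt "0 0 0 0 0 0" --pt "0 0 0 0 0 0" --pt "0 0 0 0 0 0" --pt "0 0 0 0 0 0" --pt "0 0 0 0 0 0" --pt "0 0 0 0 0 0"

```text
time: 35.85
ee_pos: [0.5734, 0.1403, 0.0809]
orientation: [-0.0, 0.575, 0.818, -0.0]
contact_force: [-0.5, -0.4, -1.9]
finger_gap: 0.692
```

Run:
```python
from h import *
s=st(); print(cab(np.array(s["ee_pos"])))
plan([*cw(-.1953,-.0085),.076],109.75,1)
```

```text
t 35.85 pos [0.5734 0.1403 0.0809] F [-0.5 -0.4 -1.9] gap 0.692
[[-0.339, 0.941, -0.001], [0.941, 0.339, 0.0], [0.0, -0.001, -1.0]] q [-0.05  0.89 -0.47  1.78  0.63  0.63  1.02]
[-0.19617951 -0.00739141  0.08090516]
from [0.5734 0.1403 0.0809] turn deg [-0.  -0.   0.1] F [-0.5 -0.4 -1.9] gap 0.692 t 35.85 q [-0.05  0.89 -0.47  1.78  0.63  0.63  1.02]
[[-0.022, 0.018, 0.098, -0.007, -0.003, 0.017]]
```

Request:
step_arm --pt "0 0.01 0.06 0 0 0" --pt "0 0 0.04 0 0 0" --pt "0 0 0.01 0 0 0" --pt "0 0 0 0 0 0" --pt "0 0 0 0 0 0" --pt "0 0 0 0 0 0" --pt "0 0 0 0 0 0" --pt "0 0 0 0 0 0"

```text
time: 36.65
ee_pos: [0.5749, 0.1407, 0.076]
orientation: [0.001, 0.575, 0.818, 0.001]
contact_force: [-0.2, -0.1, -0.1]
finger_gap: 0.691
```

Request:
step_arm --pt "0 0 0 0 0 0" --pt "0 0 0 0 0 0" --pt "0 0 0 0 0 0" --pt "0 0 0 0 0 0" --pt "0 0 -0.15 0 0 0" --pt "0 0 -0.3 0 0 0" --pt "0 0 -0.4 0 0 0" --pt "0 0 -0.3 0 0 0" --hand 0.78

```text
time: 37.45
ee_pos: [0.5738, 0.1408, 0.1361]
orientation: [-0.001, 0.574, 0.819, -0.0]
contact_force: [0.4, 0.3, 0.9]
finger_gap: 0.78
```

Request:
step_arm --pt "-0.3 0 -0.1 0 0 0" --pt "-0.4 0 0 0 0 0" --pt "-0.4 0 0 0 0 0" --pt "-0.2 0 0 0 0 0" --pt "0 0 0 0 0 0" --pt "0 0 0 0 0 0" --pt "0 0 0 0 0 0" --pt "0 0 0 0 0 0" --hand 0

```text
time: 38.25
ee_pos: [0.5988, 0.0837, 0.152]
orientation: [0.002, 0.572, 0.82, 0.006]
contact_force: [-0.4, 0.3, -0.3]
finger_gap: 0.001
```

Run:
```python
from h import *
s=st(); print(cab(np.array(s["ee_pos"])))
for n in("wrist",):
    snap(n,n[0]+"5.png"); C=cab(np.load(f"pics/{n[0]}5.npz")["W"]); print(n); comp(C,.096,.1055,(-.28,-.11,-.11,.113),60)
plan([*cw(-.196,-.072),.12],109.75,1)
plan([*cw(-.196,-.072),.088],109.75,1)
```

```text
t 38.25 pos [0.5988 0.0837 0.152 ] F [-0.4  0.3 -0.3] gap 0.001
[[-0.345, 0.939, 0.01], [0.939, 0.345, 0.007], [0.003, 0.012, -1.0]] q [ 0.1   0.81 -0.55  1.7   0.56  0.78  1.2 ]
[-0.19137578 -0.06923714  0.15198262]
wrist
(array([-271.6,  -70.5]), array([42.7,  0.2]), np.float32(89.7)) n 85 px [236  88  79   3] z 0.1014
(array([-271.5,  -21.1]), array([46.1,  0.2]), np.float32(-90.0)) n 88 px [322  89  83   3] z 0.1014
(array([-195.1,   -6.3]), array([110.8,  60.4]), np.float32(-0.2)) n 17055 px [326 130 117 175] z 0.1025
(array([-194.6,   80. ]), array([111.,  62.]), np.float32(-0.3)) n 15253 px [453 132 107 173] z 0.1026
from [0.5987 0.0839 0.1519] turn deg [ 0.7 -0.2  0.4] F [ 0.1  0.7 -0.2] gap 0.001 t 38.3 q [ 0.1   0.81 -0.55  1.7   0.56  0.78  1.2 ]
[[-0.061, -0.101, 0.638, 0.138, -0.041, 0.087]]
from [0.5987 0.0839 0.1519] turn deg [ 0.7 -0.2  0.4] F [ 0.1  0.7 -0.2] gap 0.001 t 38.3 q [ 0.1   0.81 -0.55  1.7   0.56  0.78  1.2 ]
[[-0.063, -0.109, 1.277, 0.138, -0.041, 0.087]]
```

Request:
step_arm --pt "-0.06 -0.1 0.1 0.14 -0.04 0.08" --pt "0 0 0.25 0 0 0" --pt "0 0 0.35 0 0 0" --pt "0 0 0.35 0 0 0" --pt "0 0 0.25 0 0 0" --pt "0 0 0.08 0 0 0" --pt "0 0 0 0 0 0" --pt "0 0 0 0 0 0"

```text
time: 39.1
ee_pos: [0.5929, 0.0808, 0.0762]
orientation: [-0.002, 0.574, 0.819, -0.002]
contact_force: [0.4, -0.5, 0.9]
finger_gap: -0.004
```

Run:
```python
from h import *
s=st(); print(cab(np.array(s["ee_pos"])))
plan([*cw(-.195,-.03),.083],109.75,1)
```

```text
t 39.1 pos [0.5929 0.0808 0.0762] F [ 0.4 -0.5  0.9] gap -0.004
[[-0.341, 0.94, -0.005], [0.94, 0.341, -0.001], [0.001, -0.005, -1.0]] q [ 0.06  0.91 -0.48  1.75  0.64  0.65  1.13]
[-0.19792399 -0.06997069  0.07622168]
from [0.5929 0.0808 0.0762] turn deg [-0.3 -0.1  0.2] F [ 0.4 -0.5  0.9] gap -0.004 t 39.1 q [ 0.06  0.91 -0.48  1.75  0.64  0.65  1.13]
[[0.799, 0.06, -0.135, -0.053, -0.011, 0.036]]
```

Request:
step_arm --pt "0 0.05 -0.13 -0.05 0 0.03" --pt "0.1 0 0 0 0 0" --pt "0.1 0 0 0 0 0" --pt "0.1 0 0 0 0 0" --pt "0.1 0 0 0 0 0" --pt "0.1 0 0 0 0 0" --pt "0.06 0 0 0 0 0" --pt "0 0 0 0 0 0"

```text
time: 39.9
ee_pos: [0.5868, 0.1107, 0.0859]
orientation: [0.001, 0.575, 0.818, 0.002]
contact_force: [0.9, -0.5, 0.2]
finger_gap: -0.002
```

Run:
```python
from h import *
s=st(); print(cab(np.array(s["ee_pos"])))
plan([*cw(-.195,-.021),.082],109.75,1)
```

```text
t 39.9 pos [0.5868 0.1107 0.0859] F [ 0.9 -0.5  0.2] gap -0.002
[[-0.338, 0.941, 0.004], [0.941, 0.338, 0.001], [-0.0, 0.005, -1.0]] q [ 0.    0.89 -0.48  1.76  0.63  0.65  1.08]
[-0.19351285 -0.03974476  0.08594408]
from [0.5868 0.1107 0.0859] turn deg [0.3 0.  0. ] F [ 0.9 -0.5  0.2] gap -0.002 t 39.9 q [ 0.    0.89 -0.48  1.76  0.63  0.65  1.08]
[[0.375, -0.03, 0.079, 0.053, 0.004, 0.004]]
```

Request:
step_arm --pt "0.06 -0.03 0.05 0.05 0 0" --pt "0.08 0 0 0 0 0" --pt "0.08 0 0 0 0 0" --pt "0.06 0 0 0 0 0" --pt "0.04 0 0 0 0 0" --pt "0 0 0 0 0 0" --pt "0 0 0 0 0 0" --pt "0 0 0 0 0 0"

```text
time: 40.7
ee_pos: [0.5802, 0.1244, 0.0832]
orientation: [0.001, 0.576, 0.817, -0.001]
contact_force: [-0.4, -0.9, 0.1]
finger_gap: -0.002
```

Run:
```python
from h import *
s=st(); print(cab(np.array(s["ee_pos"])))
snap("wrist","w6.png"); snap("scene","s6.png")
for f in("w6","s6"):
    C=cab(np.load(f"pics/{f}.npz")["W"]); print(f); comp(C,.098,.1055,(-.265,-.12,-.11,.113),60)
cv2.imwrite("pics/v6.png",np.load("pics/w6.npz")["px"])
```

```text
t 40.7 pos [0.5802 0.1244 0.0832] F [-0.4 -0.9  0.1] gap -0.002
[[-0.336, 0.942, 0.001], [0.942, 0.336, -0.003], [-0.003, -0.0, -1.0]] q [-0.03  0.89 -0.47  1.77  0.63  0.64  1.05]
[-0.19514056 -0.02465392  0.08321223]
w6
(array([-197.8,   46. ]), array([124.8, 106.6]), np.float32(88.0)) n 44911 px [296 146 264 241] z 0.1025
(array([-205.8,  -23.4]), array([13.2,  1.4]), np.float32(88.9)) n 261 px [262 257  34  11] z 0.102
(array([-201.7,  -33.6]), array([6.1, 1.4]), np.float32(87.8)) n 127 px [245 266  17  11] z 0.1016
(array([-160.9,   26.5]), array([20. ,  5.7]), np.float32(53.7)) n 337 px [377 341  28  29] z 0.1024
s6
(array([-240.8,   44. ]), array([123.7,  37.7]), np.float32(-77.8)) n 195 px [321 161  15  23] z 0.1019
(array([-164. ,   48.7]), array([127.4,  48.6]), np.float32(-88.5)) n 389 px [345 162  21  26] z 0.1021
```

View pics/v6.png

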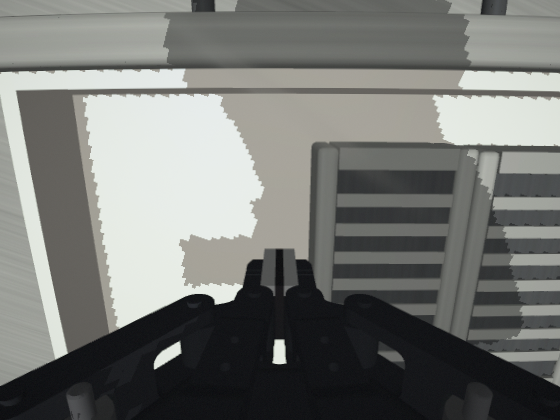

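Wrist view: mine (385,240) now close beside the stored one (530,240), narrow gap near (470,200). Push on in small steps.

Request:
step_arm --pt "0.04 0 0 0 0 0" --pt "0.04 0 0 0 0 0" --pt "0.03 0 0 0 0 0" --pt "0 0 0 0 0 0" --pt "0 0 0 0 0 0" --pt "0 0 0 0 0 0" --pt "0 0 0 0 0 0" --pt "0 0 0 0 0 0"

```text
time: 41.6
ee_pos: [0.5794, 0.1261, 0.0833]
orientation: [0.003, 0.577, 0.817, -0.003]
contact_force: [1.0, -3.5, 1.5]
finger_gap: -0.002
```

```bash
cat >> h.py <<'E'
def gaps(f):
    P=cab(np.load(f"pics/{f}.npz")["W"]).reshape(-1,3); P=P[(P[:,2]>.0985)&(P[:,2]<.1055)&(abs(P[:,0]+.195)<.07)&(P[:,1]>-.05)&(P[:,1]<.113)]
    for a in np.arange(-.245,-.145,.0125):
        y=np.sort(P[abs(P[:,0]-a)<.003][:,1]); w=y[(y>.02)&(y<.08)]
        if len(w)>3:
            k=np.argmax(np.diff(w)); print(f,round(a,3),"y",np.round([y[0],y[-1]],4),"gap at",np.round(w[k],4),np.round(w[k+1]-w[k],4))
    for lo,hi in((-.005,.035),(.06,.105)):
        x=P[(P[:,1]>lo)&(P[:,1]<hi)][:,0]; print("x ends",np.round(np.percentile(x,[.3,99.7]),4))
E
python3 - <<'E'
from h import *
s=st(); print(cab(np.array(s["ee_pos"])))
gaps("w6"); snap("wrist","w7.png"); gaps("w7")
E
```

```text
t 41.6 pos [0.5794 0.1261 0.0833] F [ 1.  -3.5  1.5] gap -0.002
[[-0.333, 0.943, 0.002], [0.943, 0.333, -0.008], [-0.008, -0.001, -1.0]] q [-0.04  0.89 -0.46  1.77  0.63  0.64  1.04]
[-0.195234   -0.02274855  0.08326958]
w6 -0.245 y [-0.0096  0.0831] gap at 0.0747 0.0002
w6 -0.232 y [-0.0096  0.0863] gap at 0.0499 0.0002
w6 -0.22 y [-0.0097  0.0888] gap at 0.0386 0.0002
w6 -0.207 y [-0.03    0.0915] gap at 0.0423 0.0002
w6 -0.195 y [-0.0087  0.0945] gap at 0.0497 0.0003
w6 -0.182 y [0.0268 0.0979] gap at 0.0272 0.0005
w6 -0.17 y [0.0198 0.1006] gap at 0.0214 0.0287
w6 -0.157 y [0.0227 0.1038] gap at 0.0328 0.0398
x ends [-0.2513 -0.1574]
x ends [-0.2499 -0.1471]
w7 -0.245 y [-0.0076  0.0852] gap at 0.0519 0.0002
w7 -0.232 y [-0.0077  0.0877] gap at 0.0597 0.0002
w7 -0.22 y [-0.0078  0.0905] gap at 0.0519 0.0003
w7 -0.207 y [-0.0281  0.0935] gap at 0.0588 0.0003
w7 -0.195 y [-0.0068  0.0961] gap at 0.0325 0.0002
w7 -0.182 y [0.0282 0.0989] gap at 0.0293 0.0006
w7 -0.17 y [0.0217 0.1027] gap at 0.023 0.0294
w7 -0.157 y [0.025  0.1052] gap at 0.0344 0.0401
x ends [-0.2514 -0.1573]
x ends [-0.2499 -0.1477]
```

Request:
step_arm --pt "-0.1 0 0 0 0 0" --pt "-0.2 0 0 0 0 0" --pt "-0.2 0 -0.2 0 0 0" --pt "0 0 -0.5 0 0 0" --pt "0 0 -0.5 0 0 0" --pt "0 0 -0.5 0 0 0" --pt "-0.2 0 -0.5 0 0 0" --pt "0 0 0 0 0 0"

```text
time: 42.45
ee_pos: [0.5907, 0.0938, 0.1994]
orientation: [-0.001, 0.576, 0.817, 0.0]
contact_force: [-0.2, -0.6, 0.9]
finger_gap: -0.002
```

Run:
```python
from h import *
s=st(); print(cab(np.array(s["ee_pos"])))
snap("wrist","w8.png"); gaps("w8"); snap("top","t8.png"); comp(cab(np.load("pics/w8.npz")["W"]),.098,.1055,(-.265,-.12,-.11,.113),60)
C=cab(np.load("pics/t8.npz")["W"]); P=C.reshape(-1,3); q=P[(P[:,2]>.112)&(P[:,2]<.122)&(P[:,0]<-.2)&(P[:,0]>-.4)&(abs(P[:,1])<.2)]; print("panel x",np.round(np.percentile(q[:,0],[2,50,98]),4))
px=np.load("pics/w8.npz")["px"]; W=np.load("pics/w8.npz")["W"]; C=cab(W)
m=(C[...,2]>.09)&(C[...,2]<.106)&(abs(C[...,0]+.195)<.06)&(C[...,1]>-.02)&(C[...,1]<.113); r,c=np.where(m)
cr=px[r.min()-10:r.max()+10,c.min()-10:min(c.max()+10,560)]; f=min(780/cr.shape[1],580/cr.shape[0]); cv2.imwrite("pics/v8.png",cv2.resize(cr,None,fx=f,fy=f,interpolation=2)); print(r.min(),c.min(),f)
```

```text
t 42.45 pos [0.5907 0.0938 0.1994] F [-0.2 -0.6  0.9] gap -0.002
[[-0.336, 0.942, -0.001], [0.942, 0.336, 0.001], [0.002, -0.001, -1.0]] q [ 0.09  0.74 -0.59  1.67  0.5   0.88  1.22]
[-0.19556232 -0.05698875  0.19936371]
w8 -0.245 y [-0.0075  0.1122] gap at 0.0516 0.0007
w8 -0.232 y [-0.0075  0.113 ] gap at 0.0728 0.0006
w8 -0.22 y [-0.0078  0.1127] gap at 0.0589 0.0005
w8 -0.207 y [-0.0077  0.1119] gap at 0.0517 0.0007
w8 -0.195 y [-0.0079  0.1126] gap at 0.059 0.0005
w8 -0.182 y [-0.0078  0.1121] gap at 0.0595 0.0005
w8 -0.17 y [-0.008   0.1122] gap at 0.0512 0.0007
w8 -0.157 y [-0.008   0.1116] gap at 0.0293 0.0006
x ends [-0.251  -0.1417]
x ends [-0.2499 -0.1407]
(array([-195.5,   52.6]), array([121.1, 111. ]), np.float32(89.6)) n 22752 px [339 132 176 145] z 0.1026
panel x [-0.2904 -0.2834 -0.2758]
132 338 3.5365853658536586
```

View pics/v8.png

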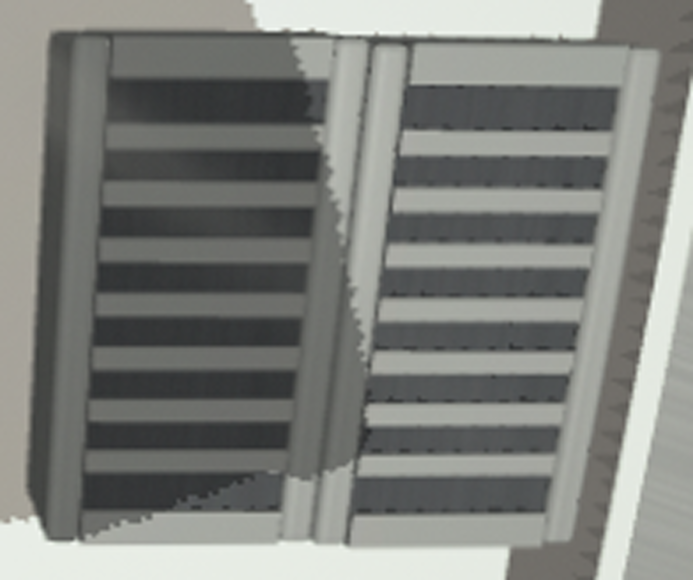

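Crop: mine on the left and the stored one on the right lie rail to rail with no gap (seam near (350,200)), ends level. The tool is clear, so I'm handing in.

```bash
python3 -c "
from h import *
print(arm.job_done())"
```

```text
the job is handed in; nothing more can be done
None
```

I finished the job and handed it in at about 42.5 s of the 72 s allowed.

**What I did:**
- **Drawer:** I pulled the upper drawer out, then confirmed the stop by pushing on the panel from inside. It held against about 7 N without moving.
- **Mat:** I took the long white cassette from the rack, stood it on the mat, toppled it flat and let go.
- **Stowing:** I took it again and laid it in the drawer to the right of the stored cassette. I then regrasped it once to level the ends and pushed it left until it met the stored one.

**Last checks:**
- **Fit:** The depth image shows no gap, and the pair measures 121 mm across against the nominal 120 mm. The ends are level to about 1 mm.
- **Stored cassette:** The final push probably moved it about 2 mm to the left.
- **Drawer position:** The last reading put the panel about 1.3 mm further in than before. I estimate the travel at 0.164–0.165 m, still over the 0.158 m limit.
- **Force:** During the first pull a wrist joint reached its range limit. The wrist force rose briefly to about 43 N, within the 120 N limit.
- **Not re-measured:** I did not go near the short cassette, lower drawer, tumbler, bottle or look-alikes after grasping, but I did not check them again at the end.

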